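Draw out the sorting tray with the pull hook and load the castings

ROBOT

A 6-joint arm with a two-finger parallel gripper is mounted at the origin on the work surface. World frame = base frame: x ahead of the robot, y to its left, z up, the work surface at z = 0. Lengths are in m, angles in rad, forces in N, time in s.
With the tool pointing down it reaches from about 0.25 to 0.725 m from the base axis. Payload 9.7 kg.
Tool frame: the origin (TCP) lies at the very end of the fingers, on their centre line; the grasp point (between the pads) lies 19 mm behind it (r.grip_depth is the distance from the TCP to the grasp point, in m); z points along the fingers, y is the line along which they close (so a half turn about z gives the same grasp; the last joint's range is limited). The gripper opens to 85 mm and grips with 20 to 120 N. Pads are 22 mm wide; open, the fingers measure 114 mm over their backs; the gripper's body (76 mm by 85 mm) begins 54 mm behind the grasp point. The pads swing forward as they close: fully open they stand 13 mm farther back than shut.
Start: joints at [1.153, 0.087, 0.176, 1.66, 0, 1.571], TCP at [0.223, 0.503, 0.231] pointing down, gripper open.
Joint ranges: [-3.13, 3.13], [-0.85, 1.81], [-1.15, 1.24], [-2.2, 2.28], [-1.44, 1.52], [-3.14, 3.14]. Speed limits (rad/s): [2.22, 2.22, 2.57, 3.14, 3.14, 3.14].

INTERFACE

Orientations are given as [roll, pitch, yaw] about the fixed x, y, z axes, in that order (R = Rz(yaw) Ry(pitch) Rx(roll)).
In Python, from plant import r, viewer gives the robot as it stands.
- The arm moves only by the shell command python3 -m handwheel 'ROWS' [FORCE]. ROWS is JSON, a list that holds one entry, the list of rows, each a list of 7 numbers: the shift along the tool's x, y, z as a fraction of full scale, then the turn, a rotation vector about the tool's x, y, z as a fraction of full scale, then the closure, from 0 (fully open) to 1 (shut). A call has 1 to 5 rows; each row shifts and turns the commanded pose from where the row before left it, along the tool's axes as they then stand; what a row does not reach is not made up. Full scale, the value 1, is 0.03 m for a shift and 0.12 rad for a turn. A row lasts 1/12 s, in which the tool goes at most 41.7 mm and 7.16 degrees, less where a joint would pass 70% of its speed; a pose out of reach is approached as far as the arm can. A call with a number of a shift or a turn outside -1 to 1 is refused whole. A call with a gripper value outside its range is refused whole. The fingers move at their own pace and stop on an object; FORCE is the grip in N (left out, the last holds). Time passes only in rows, so rows that do not move let the fingers close. It gives the time, the measured TCP pose, the force, the opening and the grip force at its end, in the units of the state.
- r.sense(): the state, without advancing time (a new reading comes with each control period).
- viewer.snapshot(name): name is "scene" or "top" or "wrist"; returns a dict with "pixels" (400x640x3 uint8, red, green, blue), "z_map" (400x640 float32, m along the optical axis (not along the pixel's ray), 0 where there is no reading), "vfov" (degrees; the focal length in pixels is half the picture's height over the tangent of half this angle, whatever the lens; pixels are square), "cx", "cy" (the principal point, pixels), "camera_from_world" (4x4, takes a point from world to camera coordinates). Camera axes: x right, y down, z forward; pixel columns grow to the right and rows downward; lengths in m; the calibration is good to about 2 mm. A picture is of the moment at which its call begins.
- r.job_done(): hands the job in; it is judged then, once.
The state is a dict: "clock": time; "joint_pos": joint angles; "qvel": joint speeds; "joint_torque": joint torques, N m; "position": TCP position; "tool_rot": TCP orientation; "wrist_force": force on the tool from outside, world axes, zero at the start; "moment": the same for the moment, N m; "finger_gap": finger opening in m; "grip_force": force on a finger pad.
Only numpy, scipy, OpenCV 4.12 (cv2) and the standard library are available. Lean on these libraries where they do the work, as an engineer would, in place of code of your own. Each camera call takes 0.05 s, during which the arm holds its last target. There are 200 camera calls.

TASK

Take the pull hook from its rest, put its point down through the ring on the tray and draw the tray all the way out with it; do not move the tray or its ring with your fingers. Lay the hook back in its rest, and set every loose casting on the bench upright, right down in a tray pocket of its own shape: bearing blocks in the long pockets, pulleys in the round ones, flange bearings in the square ones. Leave the jar and the mug where they stand.

Things in the scene. Friction and masses are not known exactly. Their poses are not given: they have to be found in the camera images.
- tray (a joint): how far the wooden sorting tray is drawn out of the shelf, m: 0 fully in, 0.18 fully out (end stop). It slides level, towards the robot, along the tray's own -x, with about 4 N of sliding friction, and stays where it is left. The tray is 170 mm deep (x), 320 mm wide (y), 20 mm thick; its top face is 22 mm above the bench. It cannot leave its shelf.
- eye (a point): steel pull ring lying flat (its hole faces up), fixed to the middle of the tray's front edge (the edge towards the robot) and standing 46 mm out from it; origin at the centre of the hole, 32 mm above the bench; hole 32 mm across, wire 6 mm thick. Its x axis points into the shelf, opposite to the pull; z up.
- hook_grip (a point): centre of the wooden handle of the hand-held pull hook: a square handle 110 x 28 x 28 mm along the tool's x axis; from its +x end a steel rod of 8 mm diameter runs on straight and is bent straight down (tool -z) 115 mm ahead of this point. Tool mass about 0.16 kg. At the start it lies level in its rest, rod end away from the robot.
- hook_tip (a point): lower end of the hook's bent-down point: 115 mm along the tool's +x and 50 mm below the handle's centre, at the very end of the 8 mm rod.
- rest_seat (a point): where the centre of the hook's handle lies when the hook is in its plywood rest (64 mm above the bench). Two saddles at 42 mm either side along this point's x axis carry the handle, 50 mm above the bench, between cheeks 38 mm apart and 14 mm high; the middle is free for fingers.
- rack: low plywood shelf fixed to the bench, from which the tray slides out; origin at bench level in the middle of its mouth; its x axis points away into the shelf. Outside 368 mm wide, 240 mm deep, roof 80 mm above the bench, with stock on it. It roofs the whole tray while that is in.
- tray_front (a point): middle of the tray's front edge, at the level of the pocket floors (8 mm above the bench); x into the shelf, z up. Pocket centres (x, y) from here, mm: round, 72 mm wide, for pulleys: (45, 43), (125, 43); square, 62 x 62, for flange bearings: (45, -43), (125, -43); long, 106 (x) x 46, for bearing blocks: (85, 127), (85, -127). All 14 mm deep, sides along x and y
- block1_mid (a point): bearing block, grey cast iron: base 100 x 40 x 14 mm (long along x), on it a round housing 52 mm in diameter and 30 mm thick (flat faces towards +y and -y), 58 mm tall in all, about 0.45 kg; this point is on its upright centre line 30 mm above its underside. May be absent. z up
- block2_mid (a point): bearing block, grey cast iron: base 100 x 40 x 14 mm (long along x), on it a round housing 52 mm in diameter and 30 mm thick (flat faces towards +y and -y), 58 mm tall in all, about 0.45 kg; this point is on its upright centre line 30 mm above its underside. May be absent. z up
- pulley1_mid (a point): pulley, grey cast iron: wheel 66 mm in diameter, 22 mm high, lying flat, with a round hub 34 mm in diameter on top, 60 mm tall in all, about 0.35 kg; this point is on its axis 30 mm above its underside. May be absent. z up
- pulley2_mid (a point): pulley, grey cast iron: wheel 66 mm in diameter, 22 mm high, lying flat, with a round hub 34 mm in diameter on top, 60 mm tall in all, about 0.35 kg; this point is on its axis 30 mm above its underside. May be absent. z up
- flange1_mid (a point): flange bearing, grey cast iron: square plate 56 x 56 x 16 mm with a round boss 36 mm in diameter on top, 60 mm tall in all, about 0.3 kg; this point is on its upright centre line 30 mm above its underside. May be absent. z up
- flange2_mid (a point): flange bearing, grey cast iron: square plate 56 x 56 x 16 mm with a round boss 36 mm in diameter on top, 60 mm tall in all, about 0.3 kg; this point is on its upright centre line 30 mm above its underside. May be absent. z up
- jar: bystander: closed glass jar, 100 mm tall; origin under its centre
- mug: bystander: white mug, 90 mm tall; origin under its centre
Not all that is in view belongs to the job. What is shaped like the part that bears rest_seat but blue or purple is not meant. There is more than one size of the part that bears hook_grip; the job needs the larger.

How it is judged:
By the outcome, as a careful person would: the job done as asked, in the order asked, and still so for the second after the job is handed in, with the robot touching nothing.
Of block1, block2, pulley1, pulley2, flange1, flange2 only 4 to 6 are there at a start; the rules pass over those that are not, and their reading is None.
At some moment in a run one of block1, block2, pulley1, pulley2, flange1, flange2 may be knocked a few centimetres aside while the robot is not near it.
It also fails if it takes over 210 s, if anything falls off the work surface, if the arm or the gripper's body presses on something with over 40 N, if the wrist force passes 120 N, or if a joint passes its speed limit or range.

## Working session

There is one attempt and no reset: what is moved stays moved. The work goes in short steps, Python scripts to look and compute and a shell command to move; the robot and the scene stay as the last step left them, time stands still between calls to the robot, and variables do not carry over. Pictures are saved under pics/ and viewed, at most 18 in all, crops included, and the job is handed in when it is done.

```bash
ls; mkdir -p pics
cat > h.py <<'E'
import numpy as np, cv2
from plant import r, viewer
def snap(name, fn=None):
    s=viewer.snapshot(name)
    s['f']=200/np.tan(np.radians(s['vfov'])/2)
    if fn: cv2.imwrite('pics/'+fn, s['pixels'][:,:,::-1])
    return s
def cloud(s):
    v,u=np.mgrid[0:400,0:640]; z=s['z_map']
    P=np.stack([(u-s['cx'])/s['f']*z,(v-s['cy'])/s['f']*z,z,np.ones_like(z)],-1)
    W=P@np.linalg.inv(s['camera_from_world']).T
    W=W[...,:3]; W[z<=0]=np.nan
    return W
E
python3 - <<'E'
from h import *
for n in ('top','scene'):
    s=snap(n,n+'0.png'); np.save(n+'0.npy',cloud(s)); print(n,s['f'],s['cx'],s['cy'],np.linalg.inv(s['camera_from_world']).round(3).tolist())
print(r.sense())
E
```

```text
pics
top 368.05408352093957 316.9495381172579 195.34841911155934 [[-0.024, -0.98, 0.197, 0.301], [-1.0, 0.025, 0.002, 0.064], [-0.007, -0.197, -0.98, 1.146], [0.0, 0.0, 0.0, 1.0]]
scene 406.97455465875976 314.41588180714734 200.2603952652989 [[-0.535, 0.633, -0.559, 1.117], [0.845, 0.405, -0.351, 0.447], [0.004, -0.66, -0.751, 0.904], [0.0, 0.0, 0.0, 1.0]]
{'clock': 0.1, 'joint_pos': array([1.15303623e+00, 8.73903523e-02, 1.75241608e-01, 1.65980408e+00,
       2.81776361e-05, 1.57079540e+00]), 'qvel': array([-1.70225188e-03, -4.76056649e-04,  2.48616911e-04, -1.97629079e-04,
       -8.71470246e-05, -5.57824996e-05]), 'joint_torque': array([-6.08984938e-04, -5.21560764e+01,  4.65654516e+01,  1.59789459e-02,
       -9.39059305e-05,  1.28284796e-05]), 'position': array([0.2230549 , 0.50252175, 0.23067655]), 'tool_rot': array([-3.14043616e+00, -2.81786901e-05,  2.72383345e+00]), 'wrist_force': array([0.64439993, 0.37699967, 0.22548658]), 'moment': array([-0.01866743, -0.000857  ,  0.05335141]), 'grip_force': 0.0, 'finger_gap': 0.08554120579901973}
```

View pics/top0.png

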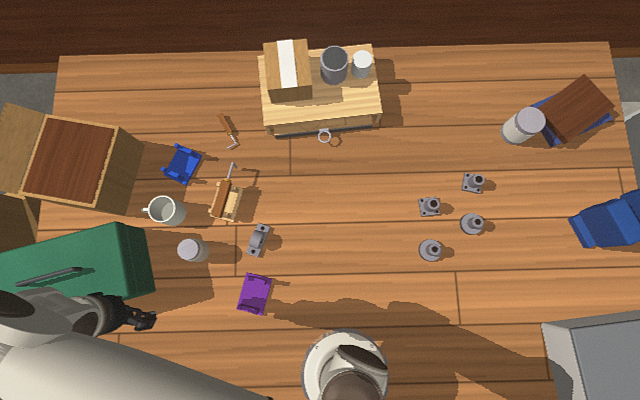

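View pics/scene0.png

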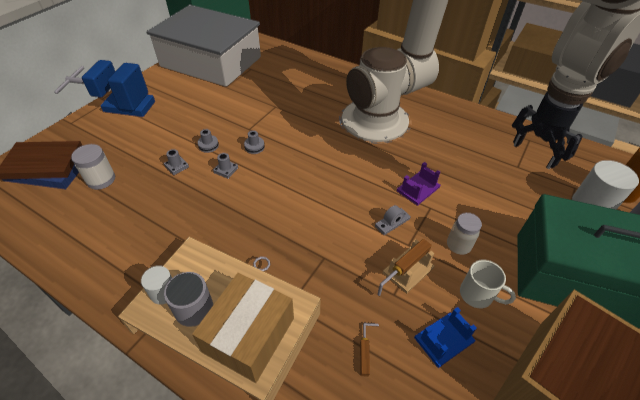

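Top view: hook candidates are (228,195), lying in the natural plywood rest, and the small loose one at (228,132). Rest candidates are plywood (226,203), blue (183,163) and purple (255,293). The only ring is at (324,136). Castings: block (259,240), flanges (429,206) and (473,183), pulleys (432,250) and (472,223). I choose the hook in the plywood rest and will check it in a close crop with measurements.

Run:
```python
from h import *
im=cv2.imread('pics/top0.png'); W=np.load('top0.npy')
cv2.imwrite('pics/crop1.png',cv2.resize(im[100:320,130:350],None,fx=2.7,fy=2.7,interpolation=cv2.INTER_CUBIC))
def reg(n,u0,u1,v0,v1,zl,zh=1):
    P=W[v0:v1,u0:u1].reshape(-1,3); P=P[(P[:,2]>zl)&(P[:,2]<zh)]
    (c,(w,h),a)=cv2.minAreaRect((P[:,:2]*1000).astype(np.float32))
    print(n,len(P),'med',np.median(P,0).round(4),'rect',np.round(c,1),np.round((w,h),1),round(a,1),'zmax',P[:,2].max().round(3))
reg('bench',280,300,180,230,-1)
for z in(.005,.05): reg('block',243,275,220,260,z)
reg('fl1',415,445,190,220,.004);reg('fl1top',415,445,190,220,.045)
reg('fl2',458,490,170,196,.004);reg('fl2top',458,490,170,196,.045)
reg('pu1',415,447,235,265,.004);reg('pu1top',415,447,235,265,.045)
reg('pu2',458,488,208,240,.004);reg('pu2top',458,488,208,240,.045)
reg('rest',205,245,155,225,.01);reg('hookhi',205,245,155,225,.068)
reg('smallhook',215,242,110,152,.006)
reg('roof',255,390,40,140,.07,.088)
reg('ring',314,334,126,146,.02,.05)
```

```text
bench 995 med [ 0.5035  0.1532 -0.0009] rect [505.3 154.3] [ 61.5 158.8] 89.1 zmax 0.005
block 446 med [0.3929 0.2503 0.0158] rect [397.7 260.1] [55.3 99.8] 68.1 zmax 0.061
block 120 med [0.3958 0.2526 0.0545] rect [394.9 252.4] [30.7 37.7] 68.0 zmax 0.061
fl1 354 med [ 0.481  -0.2714  0.0179] rect [ 490.3 -284.9] [86.  77.7] 1.2 zmax 0.065
fl1top 126 med [ 0.4846 -0.2777  0.0591] rect [ 485.1 -278.2] [34.1 33.7] 74.4 zmax 0.065
fl2 372 med [ 0.551  -0.4125  0.019 ] rect [ 563.7 -431.7] [95.6 75.5] 74.8 zmax 0.064
fl2top 129 med [ 0.5562 -0.4188  0.0596] rect [ 557.1 -422.2] [34.6 35.4] 46.3 zmax 0.064
pu1 419 med [ 0.3503 -0.2639  0.0219] rect [ 353.7 -279. ] [83.  85.2] 1.6 zmax 0.064
pu1top 118 med [ 0.3507 -0.2687  0.0592] rect [ 350.7 -270.5] [32.1 32.4] 43.9 zmax 0.064
pu2 418 med [ 0.4245 -0.396   0.0225] rect [ 424.5 -415.5] [89.1 86.5] 73.3 zmax 0.064
pu2top 118 med [ 0.4268 -0.4017  0.0593] rect [ 426.9 -404.3] [34.  30.4] 87.6 zmax 0.064
rest 872 med [0.5174 0.3436 0.0648] rect [545.6 345.7] [ 80.3 172.3] 74.9 zmax 0.085
hookhi 382 med [0.5182 0.3521 0.0762] rect [542.1 345.7] [ 29.4 165.4] 73.9 zmax 0.085
smallhook 174 med [0.763  0.3572 0.0164] rect [750.4 364. ] [122.9  42.7] 28.8 zmax 0.025
roof 4829 med [0.8189 0.0312 0.0795] rect [873.6  53.7] [242.9 368.1] 5.2 zmax 0.088
ring 154 med [0.7363 0.0404 0.0311] rect [725.9  40.6] [61.5 59.5] 87.4 zmax 0.04
```

View pics/crop1.png

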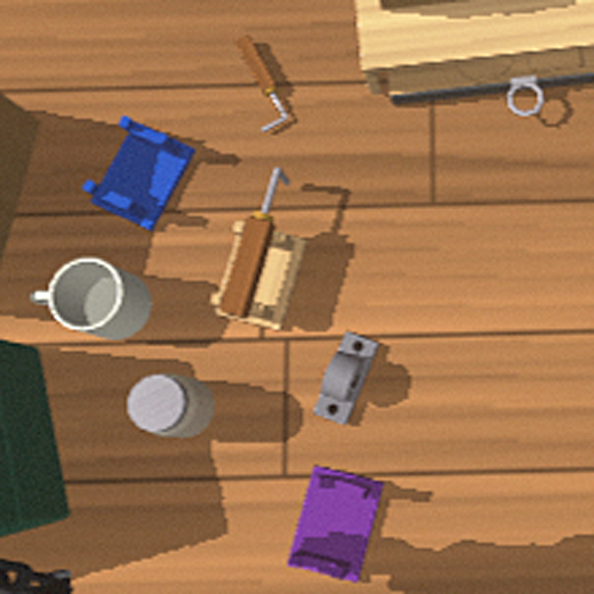

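The crop confirms it: the large hook is in the plywood rest, at crop (250,255), with its rod end at (280,172) pointing away from the robot. The loose hook at (265,80) is smaller. There is one block at (347,378).

```bash
cat >> h.py <<'E'
def to(p,yaw,s=None):
    """shift/turn needed (in row units) to reach TCP p with tool down at yaw; turn first, then shift"""
    s=s or r.sense(); d=np.array(p)-s['position']
    dy=(yaw-s['tool_rot'][2]+np.pi)%(2*np.pi)-np.pi
    c,sn=np.cos(yaw),np.sin(yaw)
    print('turn z',round(-dy/.12,2),'| shift',np.round(np.array([c*d[0]+sn*d[1],sn*d[0]-c*d[1],-d[2]])/.03,2),'| q',s['joint_pos'].round(2),'rot',s['tool_rot'].round(3))
def rectof(P):
    (c,(w,h),a)=cv2.minAreaRect((P[:,:2]*1000).astype(np.float32)); return np.round(c,1),np.round((w,h),1),round(a,1)
E
python3 - <<'E'
from h import *
W=np.load('top0.npy'); im=cv2.imread('pics/top0.png')
hsv=cv2.cvtColor(im,cv2.COLOR_BGR2HSV)
b=np.zeros((400,640),bool); b[155:225,205:245]=1
m=b&(W[...,2]>.072)
print(rectof(W[m])); 
rod=b&(W[...,2]>.04)&(hsv[...,1]<70)
print('rod',rectof(W[rod]),np.median(W[rod],0))
print(np.median(hsv[m],0))
br=b&(W[...,2]>.066)&(hsv[...,1]>140); print('brown',br.sum(),rectof(W[br]),np.median(W[br],0))
to([.513,.35,.2],-.28)
E
```

```text
(array([518.9, 352.4]), array([ 29.4, 116.3]), 73.9)
rod (array([603.4, 329.5]), array([ 7.2, 52.3]), 74.4) [0.60596319 0.32838765 0.06574989]
[ 13. 161. 159.]
brown 348 (array([519.1, 351.7]), array([ 27.3, 116.1]), 74.8) [0.51730575 0.35121455 0.07627534]
turn z 25.03 | shift [10.69  2.22  1.02] | q [1.15 0.09 0.18 1.66 0.   1.57] rot [-3.14  -0.     2.724]
```

```bash
T='' ; 
python3 -m handwheel '[[[0,0,0,0,0,1,0],[0,0,0,0,0,1,0],[0,0,0,0,0,1,0],[0,0,0,0,0,1,0],[0,0,0,0,0,1,0]]]' 60
python3 -m handwheel '[[[0,0,0,0,0,1,0],[0,0,0,0,0,1,0],[0,0,0,0,0,1,0],[0,0,0,0,0,1,0],[0,0,0,0,0,1,0]]]' >/dev/null
python3 -m handwheel '[[[0,0,0,0,0,1,0],[0,0,0,0,0,1,0],[0,0,0,0,0,1,0],[0,0,0,0,0,1,0],[0,0,0,0,0,1,0]]]' >/dev/null
python3 -m handwheel '[[[0,0,0,0,0,1,0],[0,0,0,0,0,1,0],[0,0,0,0,0,1,0],[0,0,0,0,0,1,0],[0,0,0,0,0,1,0]]]' >/dev/null
python3 -m handwheel '[[[0,0,0,0,0,1,0],[0,0,0,0,0,1,0],[0,0,0,0,0,1,0],[0,0,0,0,0,1,0],[0,0,0,0,0,1,0]]]' >/dev/null
python3 -m handwheel '[[[1,0.2,0,0,0,0,0],[1,0.2,0,0,0,0,0],[1,0.2,0,0,0,0,0],[1,0.2,0,0,0,0,0],[1,0.2,0,0,0,0,0]]]' >/dev/null
python3 -m handwheel '[[[1,0.2,0,0,0,0,0],[1,0.2,0,0,0,0,0],[1,0.2,0,0,0,0,0],[1,0.2,0,0,0,0,0],[0,0.2,0,0,0,0,0]]]' >/dev/null
python3 -m handwheel '[[[0,0,0,0,0,0,0],[0,0,0,0,0,0,0]]]'
python3 - <<'E'
from h import *
s=snap('wrist','w1.png'); W=cloud(s); im=s['pixels'][:,:,::-1]
np.save('w1.npy',W)
hsv=cv2.cvtColor(np.ascontiguousarray(im),cv2.COLOR_BGR2HSV)
m=(W[...,2]>.072)&(W[...,2]<.085)&(hsv[...,1]>140); print(m.sum(),rectof(W[m]),np.median(W[m],0).round(4))
rod=(W[...,2]>.05)&(W[...,2]<.075)&(hsv[...,1]<70); print(rod.sum(),rectof(W[rod]))
to([.516,.352,.2],-.28)
E
```

```text
clock: 0.52
position: [0.2231, 0.5026, 0.2308]
tool_rot: [-3.141, 0.0, 2.118]
wrist_force: [0.3, 0.3, -0.4]
finger_gap: 0.0849
grip_force: 0.0
clock: 3.18
position: [0.711, 0.2466, 0.1715]
tool_rot: [-2.906, 0.168, 0.318]
wrist_force: [-1.1, -0.2, 1.9]
finger_gap: 0.0853
grip_force: 0.0
4 (array([568.9, 330.9]), array([12.1,  0.1]), 17.5) [0.5658 0.3299 0.0728]
2779 (array([508.7, 462.5]), array([236.4, 336. ]), 66.4)
turn z 4.99 | shift [-7.21 -1.57 -0.87] | q [0.25 0.93 1.21 2.03 0.22 3.07] rot [-2.906  0.165  0.319]
```

View pics/w1.png

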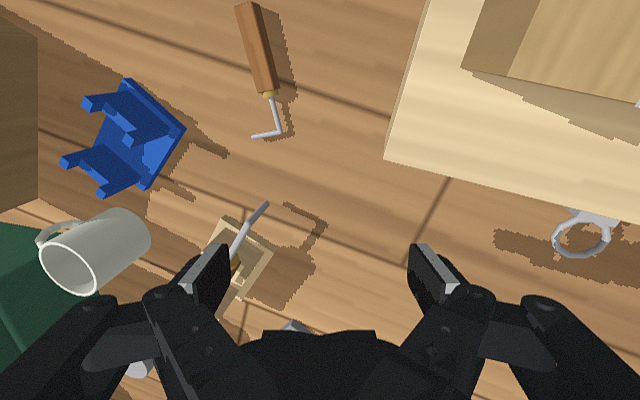

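The turn ran the last joint to its limit: yaw = q1 − q6 + π. I'll use the half-turn-equivalent grasp at yaw 2.86 instead.

```bash
cat >> h.py <<'E'
from scipy.spatial.transform import Rotation as Ro
def go(p,yaw,roll=np.pi,pitch=0.):
    s=r.sense(); R0=Ro.from_euler('xyz',s['tool_rot']); R1=Ro.from_euler('xyz',[roll,pitch,yaw])
    d=np.array(p)-s['position']
    print('t',round(s['clock'],1),'pos',s['position'].round(4),'shift now-axes',np.round(R0.inv().apply(d)/.03,2),'turn',np.round((R0.inv()*R1).as_rotvec()/.12,2),'then-axes',np.round(R1.inv().apply(d)/.03,2),'gap',s['finger_gap'].round(3),'gf',round(float(s['grip_force']),1),'F',s['wrist_force'].round(1),'rot',s['tool_rot'].round(3),'q',s['joint_pos'].round(2))
E
python3 - <<'E'
from h import *
go([.45,.25,.25],2.86)
E
```

```text
Traceback (most recent call last):
  File "h.py", line 26, in go
    print('t',round(s['clock'],1),'pos',s['position'].round(4),'shift now-axes',np.round(R0.inv().apply(d)/.03,2),'turn',np.round((R0.inv()*R1).as_rotvec()/.12,2),'then-axes',np.round(R1.inv().apply(d)/.03,2),'gap',s['finger_gap'].round(3),'gf',round(float(s['grip_force']),1),'F',s['wrist_force'].round(1),'rot',s['tool_rot'].round(3),'q',s['joint_pos'].round(2))
                                                                                                                                                                                                                       ^^^^^^^^^^^^^^^^^^^^^
AttributeError: 'float' object has no attribute 'round'
```

```bash
sed -i "s/s\['finger_gap'\].round(3)/round(s['finger_gap'],3)/" h.py
python3 - <<'E'
from h import *
go([.45,.25,.25],2.86)
E
```

```text
t 3.2 pos [0.7109 0.2469 0.1738] shift now-axes [-8.53 -3.01 -0.46] turn [ -2.51  -1.95 -21.15] then-axes [ 8.38 -2.32 -2.54] gap 0.086 gf 0.0 F [0.4 0.3 1. ] rot [-2.906  0.165  0.319] q [0.25 0.93 1.21 2.03 0.22 3.07]
```

```bash
python3 -m handwheel '[[[-0.9,-0.3,-0.1,0,0,0,0],[-0.9,-0.3,-0.1,0,0,0,0],[-0.9,-0.3,-0.1,0,0,0,0],[-0.9,-0.3,-0.1,0,0,0,0],[-0.9,-0.3,-0.1,0,0,0,0]]]' >/dev/null
python3 -m handwheel '[[[-0.9,-0.3,0,0,0,0,0],[-0.9,-0.3,0,0,0,0,0],[-0.9,-0.3,0,0,0,0,0],[-0.9,-0.3,0,0,0,0,0],[0,0,0,0,0,0,0]]]' 
python3 -m handwheel '[[[0,0,0,-0.11,-0.09,-0.96,0],[0,0,0,-0.11,-0.09,-0.96,0],[0,0,0,-0.11,-0.09,-0.96,0],[0,0,0,-0.11,-0.09,-0.96,0],[0,0,0,-0.11,-0.09,-0.96,0]]]' >/dev/null
python3 -m handwheel '[[[0,0,0,-0.11,-0.09,-0.96,0],[0,0,0,-0.11,-0.09,-0.96,0],[0,0,0,-0.11,-0.09,-0.96,0],[0,0,0,-0.11,-0.09,-0.96,0],[0,0,0,-0.11,-0.09,-0.96,0]]]' >/dev/null
python3 -m handwheel '[[[0,0,0,-0.11,-0.09,-0.96,0],[0,0,0,-0.11,-0.09,-0.96,0],[0,0,0,-0.11,-0.09,-0.96,0],[0,0,0,-0.11,-0.09,-0.96,0],[0,0,0,-0.11,-0.09,-0.96,0]]]' >/dev/null
python3 -m handwheel '[[[0,0,0,-0.11,-0.09,-0.96,0],[0,0,0,-0.11,-0.09,-0.96,0],[0,0,0,-0.11,-0.09,-0.96,0],[0,0,0,-0.11,-0.09,-0.96,0],[0,0,0,-0.11,-0.09,-0.96,0]]]' >/dev/null
python3 -m handwheel '[[[0,0,0,-0.11,-0.09,-0.96,0],[0,0,0,-0.11,-0.09,-0.96,0],[0,0,0,0,0,0,0]]]' >/dev/null
python3 - <<'E'
from h import *
go([.516,.352,.2],2.86)
E
```

```text
clock: 4.07
position: [0.4736, 0.2371, 0.2491]
tool_rot: [-2.897, 0.159, 0.334]
wrist_force: [-1.0, -0.6, 0.8]
finger_gap: 0.0856
grip_force: 0.0
t 6.0 pos [0.4771 0.2373 0.2461] shift now-axes [-0.26  4.02  1.55] turn [ 0.04 -0.08  0.12] then-axes [-0.18  4.03  1.54] gap 0.086 gf 0.0 F [-0.8  0.  -0.9] rot [ 3.137 -0.01   2.875] q [0.46 0.06 0.17 1.69 0.01 0.72]
```

```bash
python3 -m handwheel '[[[0,0.8,0.3,0,-0.08,0.12,0],[0,0.8,0.3,0,0,0,0],[0,0.8,0.3,0,0,0,0],[0,0.8,0.3,0,0,0,0],[-0.2,0.8,0.3,0,0,0,0]]]' >/dev/null
python3 -m handwheel '[[[0,0,0,0,0,0,0],[0,0,0,0,0,0,0]]]' >/dev/null
python3 - <<'E'
from h import *
s=snap('wrist','w2.png'); W=cloud(s); 
hsv=cv2.cvtColor(s['pixels'],cv2.COLOR_RGB2HSV)
m=(W[...,2]>.074)&(W[...,2]<.085)&(hsv[...,1]>120)&(abs(W[...,0]-.53)<.12)&(abs(W[...,1]-.35)<.05); print(m.sum(),rectof(W[m]),np.median(W[m],0).round(4))
rod=(W[...,2]>.05)&(W[...,2]<.075)&(hsv[...,1]<70)&(abs(W[...,0]-.6)<.07)&(abs(W[...,1]-.33)<.05); print(rod.sum(),rectof(W[rod]))
go([.516,.352,.045],2.86)
E
```

```text
3513 (array([518.8, 354.9]), array([ 27.2, 116.6]), 74.3) [0.5117 0.3569 0.0767]
347 (array([588. , 347.4]), array([78.2, 55.6]), 3.6)
t 6.6 pos [0.5164 0.351  0.1988] shift now-axes [0.   0.02 5.13] turn [ 0.   -0.04 -0.06] then-axes [0.02 0.03 5.13] gap 0.085 gf 0.0 F [-0.2 -0.4  0.7] rot [ 3.141 -0.004  2.853] q [0.6  0.26 0.31 1.62 0.   0.88]
```

View pics/w2.png

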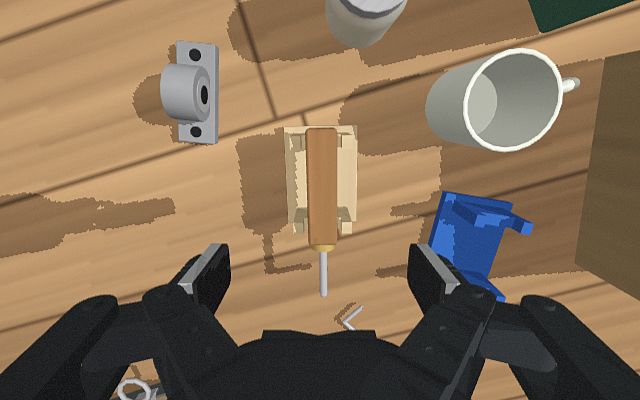

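The hook handle is at (322,185), in the rest and aligned with the gripper. Mug and blue rest are clear of the fingers. Descending and gripping.

```bash
python3 -m handwheel '[[[0,0.13,0.6,0,0,-0.06,0],[0,0,0.8,0,0,0,0],[0,0,0.8,0,0,0,0],[0,0,0.8,0,0,0,0],[0,0,0.8,0,0,0,0]]]' >/dev/null
python3 -m handwheel '[[[0,0,0.7,0,0,0,0],[0,0,0.63,0,0,0,0],[0,0,0,0,0,0,0],[0,0,0,0,0,0,0]]]'
python3 -m handwheel '[[[0,0,0,0,0,0,1],[0,0,0,0,0,0,1],[0,0,0,0,0,0,1],[0,0,0,0,0,0,1],[0,0,0,0,0,0,1]]]' 80
python3 -m handwheel '[[[0,0,0,0,0,0,1],[0,0,0,0,0,0,1],[0,0,0,0,0,0,1],[0,0,0,0,0,0,1],[0,0,0,0,0,0,1]]]'
python3 -m handwheel '[[[0,0,-0.3,0,0,0,1],[0,0,-0.5,0,0,0,1],[0,0,-0.5,0,0,0,1],[0,0,-0.5,0,0,0,1],[0,0,-0.5,0,0,0,1]]]'
```

```text
clock: 7.37
position: [0.5168, 0.3541, 0.0449]
tool_rot: [-3.141, -0.005, 2.86]
wrist_force: [0.0, 0.4, 0.4]
finger_gap: 0.0853
grip_force: 0.0
clock: 7.78
position: [0.5174, 0.3551, 0.0448]
tool_rot: [3.141, -0.004, 2.862]
wrist_force: [1.5, 1.1, 1.6]
finger_gap: 0.0267
grip_force: 79.1
clock: 8.2
position: [0.5175, 0.3551, 0.0447]
tool_rot: [3.141, -0.004, 2.862]
wrist_force: [0.0, -0.7, 5.9]
finger_gap: 0.0265
grip_force: 79.6
clock: 8.62
position: [0.5172, 0.3546, 0.1136]
tool_rot: [-3.14, -0.006, 2.862]
wrist_force: [0.3, -0.0, -1.7]
finger_gap: 0.0269
grip_force: 78.7
```

```bash
cat >> h.py <<'E'
def ortho(s,x0,x1,y0,y1,z,res=.0005):
    """rectified picture of plane z; row=-x (far up), col=-y (left = +y)"""
    xs=np.arange(x1,x0,-res); ys=np.arange(y1,y0,-res); X,Y=np.meshgrid(xs,ys,indexing='ij')
    P=np.stack([X,Y,np.full_like(X,z),np.ones_like(X)],-1)@s['camera_from_world'].T
    u=P[...,0]/P[...,2]*s['f']+s['cx']; v=P[...,1]/P[...,2]*s['f']+s['cy']
    return cv2.remap(s['pixels'],u.astype(np.float32),v.astype(np.float32),cv2.INTER_LINEAR)[:,:,::-1]
E
python3 - <<'E'
from h import *
o=[]
for n in('top','scene'):
    s=snap(n); W=cloud(s)
    m=(abs(W[...,0]-.73)<.06)&(abs(W[...,1]-.04)<.05)&(W[...,2]>.02)&(W[...,2]<.045)
    hsv=cv2.cvtColor(s['pixels'],cv2.COLOR_RGB2HSV); m&=hsv[...,1]<70
    print(n,m.sum(),rectof(W[m]) if m.sum()>3 else '')
    im=ortho(s,.66,.80,-.03,.11,.032); o.append(cv2.resize(im,(400,400)))
cv2.imwrite('pics/ring.png',np.hstack(o))
s=snap('top'); W=cloud(s)
m=(abs(W[...,2]-.08)<.006)&(W[...,0]>.7)&(abs(W[...,1]-.05)<.25); print('roof',rectof(W[m]))
go([.6,.05,.15],3.22)
E
```

```text
top 126 (array([722.8,  37.9]), array([52.2, 97.6]), 11.1)
scene 80 (array([717.5,  42. ]), array([39.5, 38.6]), 83.3)
roof (array([874.6,  53.9]), array([243.4, 367.9]), 5.0)
t 8.8 pos [0.5179 0.3551 0.1138] shift now-axes [-5.43 -9.02 -1.24] turn [ 0.01 -0.03 -2.98] then-axes [ -1.93 -10.35  -1.21] gap 0.027 gf 78.7 F [-0.2 -0.5 -2. ] rot [ 3.141 -0.004  2.862] q [0.6  0.26 0.15 1.46 0.   0.88]
```

View pics/ring.png

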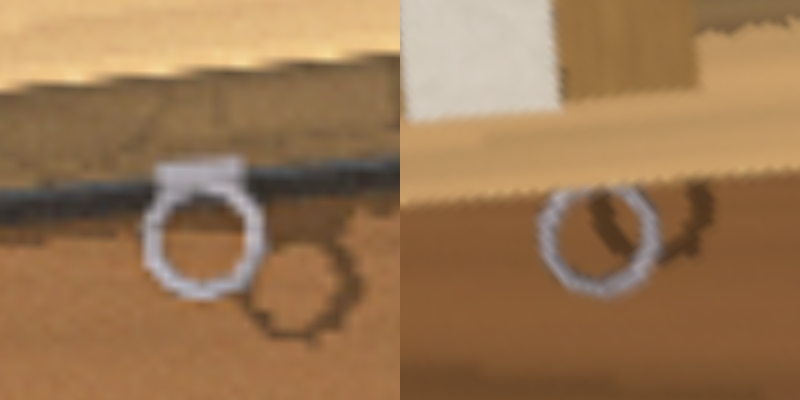

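Rectified at ring height (top left, scene right), the ring centre is at panel pixel (205,237) and (200,238), so the eye is at about (0.717, 0.039). Carrying the hook above it.

```bash
python3 -m handwheel '[[[0,0,-0.6,0,0,0,1],[0,0,-0.6,0,0,0,1],[0,0,0,0,0,-0.8,1],[0,0,0,0,0,-0.8,1],[0,0,0,0,0,-0.8,1]]]' >/dev/null
python3 -m handwheel '[[[0,0,0,0,0,-0.68,1],[0,0,0,0,0,0,1]]]' >/dev/null
python3 -m handwheel '[[[-0.1,-0.8,0,0,0,0,1],[-0.1,-0.8,0,0,0,0,1],[-0.1,-0.8,0,0,0,0,1],[-0.1,-0.8,0,0,0,0,1],[-0.1,-0.8,0,0,0,0,1]]]' >/dev/null
python3 -m handwheel '[[[-0.1,-0.8,0,0,0,0,1],[-0.1,-0.8,0,0,0,0,1],[-0.1,-0.8,0,0,0,0,1],[-0.1,-0.8,0,0,0,0,1],[-0.1,-0.8,0,0,0,0,1]]]' >/dev/null
python3 -m handwheel '[[[-0.1,-0.7,0,0,0,0,1],[-0.1,-0.7,0,0,0,0,1],[0,-0.7,0,0,0,0,1],[0,0,0,0,0,0,1],[0,0,0,0,0,0,1]]]' >/dev/null
python3 - <<'E'
from h import *
go([.604,.029,.114],3.23)
E
```

```text
t 10.6 pos [0.5804 0.0553 0.1473] shift now-axes [-0.71 -0.94  1.1 ] turn [ 0.01 -0.05 -0.02] then-axes [-0.7  -0.94  1.11] gap 0.027 gf 79.1 F [-0.1  0.  -1.9] rot [ 3.14  -0.006 -3.056] q [0.09 0.16 0.09 1.51 0.   0.01]
```

```bash
python3 -m handwheel '[[[-0.35,-0.47,0.35,0,0,0,1],[-0.35,-0.47,0.35,0,0,0,1],[0,0,0.4,0,0,0,1],[0,0,0,0,0,0,1],[0,0,0,0,0,0,1]]]' >/dev/null
python3 - <<'E'
from h import *
go([.604,.029,.064],3.23)
o=[]
for n in('top','scene'):
    s=snap(n); tip_z=r.sense()['position'][2]+.019-.05
    o.append(cv2.resize(ortho(s,.66,.80,-.03,.11,.032),(300,300)))
    o.append(cv2.resize(ortho(s,.66,.80,-.03,.11,tip_z),(300,300)))
print(tip_z)
w=snap('wrist')['pixels'][:,:,::-1]
cv2.imwrite('pics/hover.png',np.vstack([np.hstack([o[0],o[1]]),np.hstack([o[2],o[3]])]))
cv2.imwrite('pics/hoverw.png',w)
E
```

```text
t 11.0 pos [0.603  0.0309 0.114 ] shift now-axes [-0.04 -0.07  1.67] turn [ 0.01 -0.06  0.01] then-axes [-0.03 -0.06  1.67] gap 0.027 gf 79.2 F [-0.   0.7 -1.8] rot [ 3.14  -0.007 -3.052] q [ 0.05  0.21  0.09  1.46  0.   -0.04]
0.08456257156771503
```

View pics/hover.png

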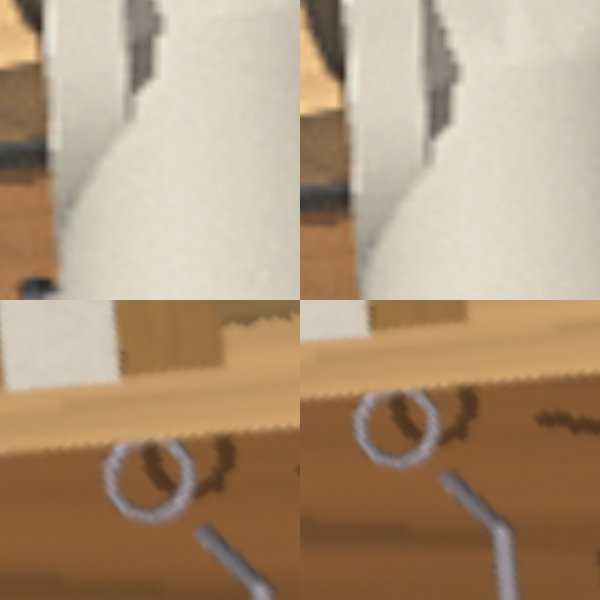

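In the scene-camera rectification the hook tip, panel (147,174), stands at (0.719, 0.041), over the ring centre (0.717, 0.040). Lowering, then pulling.

```bash
python3 -m handwheel '[[[0.05,-0.05,0.4,0,0,0,1],[0,0,0.4,0,0,0,1],[0,0,0.4,0,0,0,1],[0,0,0.4,0,0,0,1],[0,0,0,0,0,0,1]]]'
python3 -m handwheel '[[[0,0,0.3,0,0,0,1],[0,0,0.33,0,0,0,1],[0,0,0,0,0,0,1],[0,0,0,0,0,0,1]]]'
python3 -m handwheel '[[[0.4,0,0,0,0,0,1],[0.4,0,0,0,0,0,1],[0.4,0,0,0,0,0,1],[0.4,0,0,0,0,0,1],[0.4,0,0,0,0,0,1]]]'
python3 - <<'E'
from h import *
o=[]
s=snap('scene'); o=cv2.resize(ortho(s,.60,.80,-.07,.13,.032),(400,400))
cv2.imwrite('pics/pull.png',o); go([.604,.029,.047],3.23)
E
```

```text
clock: 11.58
position: [0.6008, 0.0285, 0.0637]
tool_rot: [3.14, -0.009, -3.051]
wrist_force: [-1.1, -0.6, -1.3]
finger_gap: 0.027
grip_force: 79.2
clock: 11.92
position: [0.6019, 0.0284, 0.0475]
tool_rot: [3.14, -0.006, -3.052]
wrist_force: [0.2, -0.6, -2.0]
finger_gap: 0.027
grip_force: 79.2
clock: 12.33
position: [0.5434, 0.0234, 0.0492]
tool_rot: [3.14, -0.002, -3.051]
wrist_force: [5.0, 2.6, -5.0]
finger_gap: 0.027
grip_force: 79.8
t 12.4 pos [0.5412 0.0231 0.0492] shift now-axes [-2.1   0.01  0.07] turn [ 0.01 -0.04  0.01] then-axes [-2.1   0.01  0.07] gap 0.027 gf 80.1 F [ 1.7  0.  -0.9] rot [ 3.14  -0.004 -3.051] q [ 0.04  0.08 -0.18  1.31  0.   -0.05]
```

View pics/pull.png

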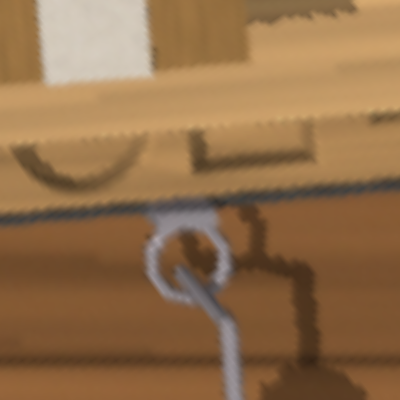

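The point is through the ring and the tray is moving: ring at (187,262), about 48 mm out. Continuing to the end stop.

```bash
python3 -m handwheel '[[[0.4,0,0,0,0,0,1],[0.4,0,0,0,0,0,1],[0.4,0,0,0,0,0,1],[0.4,0,0,0,0,0,1],[0.4,0,0,0,0,0,1]]]'
python3 -m handwheel '[[[0.4,0,0,0,0,0,1],[0.4,0,0,0,0,0,1],[0.4,0,0,0,0,0,1],[0.4,0,0,0,0,0,1],[0.2,0,0,0,0,0,1]]]'
python3 -m handwheel '[[[0.15,0,0,0,0,0,1],[0.15,0,0,0,0,0,1],[0.1,0,0,0,0,0,1],[0.1,0,0,0,0,0,1]]]'
python3 -m handwheel '[[[0.1,0,0,0,0,0,1],[0.1,0,0,0,0,0,1]]]'
```

```text
clock: 12.8
position: [0.484, 0.0179, 0.0497]
tool_rot: [3.14, -0.001, -3.051]
wrist_force: [5.5, 1.4, -2.9]
finger_gap: 0.0271
grip_force: 79.9
clock: 13.22
position: [0.4293, 0.0129, 0.0499]
tool_rot: [3.14, -0.003, -3.051]
wrist_force: [5.2, 1.2, -2.9]
finger_gap: 0.0271
grip_force: 80.0
clock: 13.55
position: [0.4185, 0.0118, 0.0501]
tool_rot: [3.14, 0.005, -3.051]
wrist_force: [39.0, 5.0, -21.0]
finger_gap: 0.0267
grip_force: 79.9
clock: 13.72
position: [0.4179, 0.0119, 0.051]
tool_rot: [3.14, 0.016, -3.051]
wrist_force: [69.0, 9.6, -32.6]
finger_gap: 0.0268
grip_force: 80.7
```

```bash
python3 -m handwheel '[[[-0.2,0,0,0,0,0,1],[-0.2,0,0,0,0,0,1],[0,0,0,0,0,0,1],[0,0,0,0,0,0,1]]]'
python3 - <<'E'
from h import *
s=snap('scene'); o=cv2.resize(ortho(s,.42,.62,-.10,.10,.032),(400,400))
cv2.imwrite('pics/out.png',o); go([.42,.012,.12],3.23)
E
```

```text
clock: 14.05
position: [0.4197, 0.0119, 0.0488]
tool_rot: [3.14, -0.006, -3.052]
wrist_force: [2.7, 0.9, -1.8]
finger_gap: 0.027
grip_force: 85.4
t 14.1 pos [0.4197 0.0119 0.0488] shift now-axes [ 0.    0.01 -2.37] turn [ 0.01 -0.05  0.01] then-axes [-0.01  0.   -2.37] gap 0.026 gf 85.4 F [ 2.1 -1.1 -1.1] rot [ 3.14  -0.006 -3.052] q [ 0.03 -0.21 -0.46  1.33  0.   -0.06]
```

View pics/out.png

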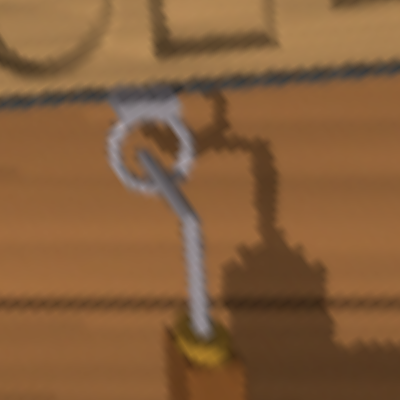

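The tray is at its stop (69 N at the hook) and the tip, at (142,155), is free inside the ring. Lifting straight up, then back to the rest.

```bash
python3 -m handwheel '[[[-0.03,0,-0.4,0,0,0,1],[0,0,-0.5,0,0,0,1],[0,0,-0.6,0,0,0,1],[0,0,-0.6,0,0,0,1],[0,0,-0.6,0,0,0,1]]]'
python3 -m handwheel '[[[0,0,-0.7,0,0,0,1],[0,0,0,0,0,0.8,1],[0,0,0,0,0,0.8,1],[0,0,0,0,0,0.8,1],[0,0,0,0,0,0.7,1]]]' >/dev/null
python3 - <<'E'
from h import *
go([.5175,.3551,.15],2.862)
s=snap('top','top2.png'); W=cloud(s); np.save('top2.npy',W)
o=ortho(s,.48,.80,-.16,.22,.022,.0006); cv2.imwrite('pics/tray.png',o)
E
```

```text
clock: 14.52
position: [0.4204, 0.0119, 0.1308]
tool_rot: [3.14, -0.007, -3.052]
wrist_force: [-0.5, -0.4, -0.8]
finger_gap: 0.0269
grip_force: 85.2
t 14.9 pos [0.4207 0.0119 0.1512] shift now-axes [ 0.14 11.89  0.03] turn [-0.01 -0.05 -0.06] then-axes [ 0.05 11.89  0.04] gap 0.027 gf 85.4 F [-1.2 -0.4 -1.9] rot [-3.141 -0.006  2.855] q [ 0.03 -0.23 -0.28  1.53  0.    0.31]
```

View pics/tray.png

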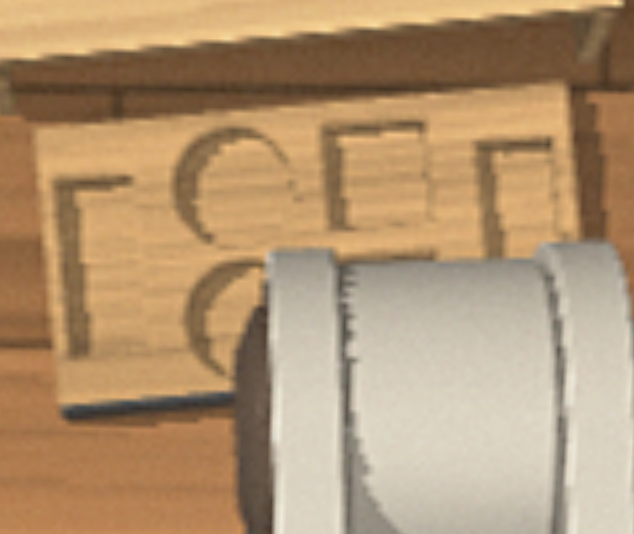

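The tray is fully out: its back edge is clear of the mouth and all six pockets show. Laying the hook back.

```bash
python3 -m handwheel '[[[0,0.8,0,0,0,-0.06,1],[0,0.8,0,0,0,0,1],[0,0.8,0,0,0,0,1],[0,0.8,0,0,0,0,1],[0,0.8,0,0,0,0,1]]]' >/dev/null
python3 -m handwheel '[[[0,0.8,0,0,0,0,1],[0,0.8,0,0,0,0,1],[0,0.8,0,0,0,0,1],[0,0.8,0,0,0,0,1],[0,0.8,0,0,0,0,1]]]' >/dev/null
python3 -m handwheel '[[[0,0.8,0,0,0,0,1],[0,0.8,0,0,0,0,1],[0,0.8,0,0,0,0,1],[0,0.8,0,0,0,0,1],[0,0.6,0,0,0,0,1]]]' >/dev/null
python3 -m handwheel '[[[0,0,0,0,0,0,1],[0,0,0,0,0,0,1]]]' >/dev/null
python3 - <<'E'
from h import *
go([.5175,.3551,.09],2.862)
s=snap('wrist'); W=cloud(s); cv2.imwrite('pics/w3.png',s['pixels'][:,:,::-1])
hsv=cv2.cvtColor(s['pixels'],cv2.COLOR_RGB2HSV)
m=(W[...,2]>.14)&(W[...,2]<.2)&(hsv[...,1]>120)&(np.hypot(W[...,0]-.52,W[...,1]-.35)<.1); print(m.sum(),rectof(W[m]),W[m][:,2].min(),W[m][:,2].max())
P=W[m]; A=np.c_[P[:,:2]-P[:,:2].mean(0),np.ones(len(P))]; print('plane',np.linalg.lstsq(A,P[:,2],rcond=None)[0])
E
```

```text
t 16.4 pos [0.5171 0.3528 0.1501] shift now-axes [-0.01  0.08  2.  ] turn [-0.02 -0.05  0.06] then-axes [0.01 0.08 2.  ] gap 0.027 gf 85.3 F [ 0.3 -1.1 -1.8] rot [-3.139 -0.006  2.87 ] q [0.6  0.26 0.22 1.53 0.   0.87]
12859 (array([502.9, 357.9]), array([76.8, 72.5]), 25.7) 0.15672068204080147 0.19943072896920494
plane [ 0.00237021 -0.00258383  0.18210468]
```

```bash
python3 -m handwheel '[[[0,0.08,0.5,0,0,0.06,1],[0,0,0.5,0,0,0,1],[0,0,0.5,0,0,0,1],[0,0,0.5,0,0,0,1],[0,0,0,0,0,0,1]]]' >/dev/null
python3 -m handwheel '[[[0,0,0.4,0,0,0,1],[0,0,0.4,0,0,0,1],[0,0,0.3,0,0,0,1],[0,0,0.2,0,0,0,1],[0,0,0,0,0,0,1]]]'
python3 -m handwheel '[[[0,0,0.1,0,0,0,1],[0,0,0.05,0,0,0,1],[0,0,0,0,0,0,1]]]'
```

```text
clock: 17.28
position: [0.5171, 0.3545, 0.0501]
tool_rot: [-3.139, -0.007, 2.86]
wrist_force: [-0.5, -0.4, -1.5]
finger_gap: 0.0266
grip_force: 85.3
clock: 17.53
position: [0.5178, 0.3551, 0.0474]
tool_rot: [-3.141, -0.005, 2.86]
wrist_force: [-0.9, 0.6, -1.3]
finger_gap: 0.0269
grip_force: 85.3
```

```bash
python3 -m handwheel '[[[0,0,0.05,0,0,0,1],[0,0,0.05,0,0,0,1],[0,0,0,0,0,0,1]]]'
python3 -m handwheel '[[[0,0,0,0,0,0,0.6],[0,0,0,0,0,0,0.4],[0,0,0,0,0,0,0],[0,0,0,0,0,0,0],[0,0,0,0,0,0,0]]]'
python3 -m handwheel '[[[0,0,-0.4,0,0,0,0],[0,0,-0.8,0,0,0,0],[0,0,-0.8,0,0,0,0],[0,0,-0.8,0,0,0,0],[0,0,-0.8,0,0,0,0]]]'
python3 -m handwheel '[[[0,0,-0.8,0,0,0,0],[0,0,-0.8,0,0,0,0],[0,0,0,0,0,0,0],[0,0,0,0,0,0,0]]]'
python3 - <<'E'
from h import *
s=snap('wrist','w4.png'); W=cloud(s); hsv=cv2.cvtColor(s['pixels'],cv2.COLOR_RGB2HSV)
m=(W[...,2]>.074)&(W[...,2]<.085)&(hsv[...,1]>120)&(abs(W[...,0]-.53)<.12)&(abs(W[...,1]-.35)<.05); print(m.sum(),rectof(W[m]),np.median(W[m],0).round(4))
P=W[m]; A=np.c_[P[:,:2]-P[:,:2].mean(0),np.ones(len(P))]; print('plane',np.linalg.lstsq(A,P[:,2],rcond=None)[0])
# block: housing top and base
b=(abs(W[...,0]-.395)<.08)&(abs(W[...,1]-.252)<.08)
for lo,hi in((.008,.022),(.05,.064),(.008,.07)):
    m=b&(W[...,2]>lo)&(W[...,2]<hi)&(hsv[...,1]<60); print(lo,m.sum(),rectof(W[m]))
go([.395,.252,.2],3.0)
E
```

```text
clock: 17.78
position: [0.518, 0.3553, 0.0452]
tool_rot: [3.141, -0.004, 2.86]
wrist_force: [-1.4, -0.4, 1.2]
finger_gap: 0.0269
grip_force: 86.0
clock: 18.2
position: [0.5178, 0.3551, 0.0443]
tool_rot: [-3.141, -0.005, 2.86]
wrist_force: [1.0, -0.2, 0.2]
finger_gap: 0.0805
grip_force: 0.0
clock: 18.62
position: [0.5182, 0.3549, 0.1546]
tool_rot: [-3.142, -0.005, 2.86]
wrist_force: [0.7, 0.7, -0.5]
finger_gap: 0.0853
grip_force: 0.0
clock: 18.95
position: [0.5191, 0.3553, 0.2028]
tool_rot: [3.139, -0.003, 2.86]
wrist_force: [0.3, 0.2, -0.4]
finger_gap: 0.0855
grip_force: 0.0
3414 (array([519.8, 356.1]), array([ 27.6, 115.4]), 74.1) [0.513  0.3577 0.0767]
plane [-0.00314907 -0.00135673  0.07669568]
0.008 2217 (array([395.1, 255.5]), array([40.2, 99.8]), 67.9)
0.05 1335 (array([394.9, 255.5]), array([30.8, 36.9]), 68.7)
0.008 4610 (array([395.1, 255.5]), array([40.2, 99.8]), 67.9)
t 19.0 pos [0.5188 0.355  0.2011] shift now-axes [ 3.01 -4.45  0.05] turn [ 0.01 -0.04 -1.17] then-axes [ 3.6  -3.98  0.04] gap 0.085 gf 0.0 F [-0.4 -0.5 -0.1] rot [ 3.141 -0.004  2.86 ] q [0.6  0.27 0.33 1.63 0.   0.88]
```

View pics/w4.png

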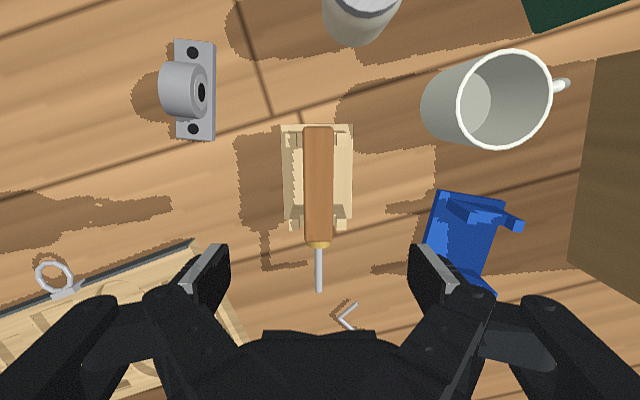

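The hook lies level in its rest at (318,185), and the block is at (190,90). Next the block: target (0.395, 0.2545), tool yaw 2.756.

Run:
```python
from h import *
go([.395,.2545,.022],2.756)
s=snap('top','top3.png'); np.save('top3.npy',cloud(s))
o=ortho(s,.48,.80,-.16,.22,.022,.0006); cv2.imwrite('pics/tray3.png',o)
W=cloud(s); hsv=cv2.cvtColor(s['pixels'],cv2.COLOR_RGB2HSV)
m=(W[...,2]>.016)&(W[...,2]<.03)&(W[...,0]>.5)&(W[...,0]<.77)&(abs(W[...,1]-.03)<.2)
k=np.zeros(m.shape,np.uint8); k[m]=255; n,l,st,c=cv2.connectedComponentsWithStats(k); i=1+st[1:,4].argmax(); print(st[i],rectof(W[l==i]))
# pocket floors
f=(W[...,2]<.0145)&(W[...,2]>.003)&(W[...,0]>.56)&(W[...,0]<.76)&(abs(W[...,1]-.03)<.17)
n,l,st,c=cv2.connectedComponentsWithStats(cv2.erode(f.astype(np.uint8),np.ones((2,2))))
for i in range(1,n):
    if st[i,4]>60: print(st[i,4],rectof(W[l==i]))
```

```text
t 19.0 pos [0.5188 0.355  0.2011] shift now-axes [ 3.   -4.37  5.98] turn [ 0.   -0.04  0.86] then-axes [ 2.56 -4.66  5.97] gap 0.085 gf 0.0 F [-0.4 -0.5 -0.1] rot [ 3.141 -0.004  2.86 ] q [0.6  0.27 0.33 1.63 0.   0.88]
[ 274  126  106   63 2845] (array([650.7,  34. ]), array([177.4, 320.2]), 5.0)
283 (array([697.9,  -7. ]), array([58.3, 58.5]), 5.5)
275 (array([690.4,  78.4]), array([62. , 65.4]), 1.3)
358 (array([665.3, -95.1]), array([101.9,  42. ]), 5.4)
349 (array([642.9, 159.9]), array([102.6,  42.4]), 5.1)
272 (array([617.8, -14.1]), array([57.2, 58. ]), 5.7)
294 (array([610.4,  71.9]), array([63.7, 65.3]), 38.3)
```

View pics/tray3.png

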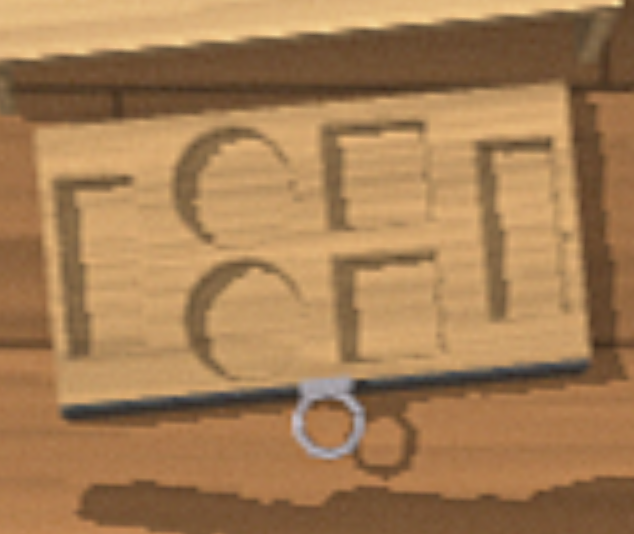

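All six pockets are clear and empty. First I check the top camera's bias against the hook, which the gripper centred, then move over the block.

```bash
python3 - <<'E'
from h import *
W=np.load('top3.npy'); hsv=cv2.cvtColor(cv2.imread('pics/top3.png'),cv2.COLOR_BGR2HSV)
m=(W[...,2]>.072)&(W[...,2]<.085)&(hsv[...,1]>120)&(abs(W[...,0]-.53)<.12)&(abs(W[...,1]-.35)<.05)
c=rectof(W[m])[0]; print(c, 'n-coord',.276*c[0]+.961*c[1],'tcp 484.2')
E
python3 -m handwheel '[[[0.6,-0.9,0.2,0,0,0.86,0],[0.6,-0.9,0.2,0,0,0,0],[0.6,-0.9,0.2,0,0,0,0],[0.6,-0.9,0.2,0,0,0,0],[0.2,-0.9,0.2,0,0,0,0]]]' >/dev/null
python3 -m handwheel '[[[0,0,0.8,0,0,0,0],[0,0,0.8,0,0,0,0],[0,0,0,0,0,0,0],[0,0,0,0,0,0,0]]]' >/dev/null
python3 - <<'E'
from h import *
go([.395,.2545,.022],2.756)
s=snap('wrist','w5.png'); W=cloud(s); hsv=cv2.cvtColor(s['pixels'],cv2.COLOR_RGB2HSV)
b=(abs(W[...,0]-.395)<.08)&(abs(W[...,1]-.252)<.08)
for lo,hi in((.008,.022),(.05,.064)):
    m=b&(W[...,2]>lo)&(W[...,2]<hi)&(hsv[...,1]<60); print(lo,m.sum(),rectof(W[m]))
E
```

```text
[543.4 345.3] n-coord 481.8117 tcp 484.2
t 19.8 pos [0.3962 0.2559 0.1217] shift now-axes [-0.   -0.04  3.32] turn [-0.03 -0.06  0.  ] then-axes [ 0.02 -0.06  3.32] gap 0.085 gf 0.0 F [-0.4  0.2  0.1] rot [-3.138 -0.007  2.756] q [ 0.57 -0.11 -0.23  1.46  0.    0.96]
0.008 2454 (array([395. , 255.2]), array([39.9, 99.3]), 67.9)
0.05 1755 (array([394.2, 255.5]), array([29.9, 36. ]), 68.0)
```

```bash
python3 -m handwheel '[[[0,-0.05,0.8,0,0,0,0],[0,0,0.8,0,0,0,0],[0,0,0.8,0,0,0,0],[0,0,0.6,0,0,0,0],[0,0,0.32,0,0,0,0]]]' >/dev/null
python3 -m handwheel '[[[0,0,0,0,0,0,0],[0,0,0,0,0,0,0.5],[0,0,0,0,0,0,1],[0,0,0,0,0,0,1],[0,0,0,0,0,0,1]]]' 60
python3 -m handwheel '[[[0,0,0,0,0,0,1],[0,0,0,0,0,0,1],[0,0,0,0,0,0,1],[0,0,0,0,0,0,1]]]'
python3 -m handwheel '[[[0,0,-0.4,0,0,0,1],[0,0,-0.7,0,0,0,1],[0,0,-0.7,0,0,0,1],[0,0,-0.7,0,0,0,1],[0,0,-0.7,0,0,0,1]]]'
python3 -m handwheel '[[[0,0,0,0,0,-0.8,1],[0,0,0,0,0,-0.8,1],[0,0,0,0,0,-0.8,1],[0,0,0,0,0,-0.8,1],[0,0,0,0,0,-0.7,1]]]' >/dev/null
python3 - <<'E'
from h import *
go([.6405,.161,.11],3.2297)
E
```

```text
clock: 20.68
position: [0.3967, 0.2556, 0.0245]
tool_rot: [3.141, -0.004, 2.756]
wrist_force: [0.5, -0.0, 0.2]
finger_gap: 0.0386
grip_force: 0.0
clock: 21.02
position: [0.3966, 0.2554, 0.0243]
tool_rot: [3.142, -0.004, 2.756]
wrist_force: [-1.4, -1.2, 6.5]
finger_gap: 0.0292
grip_force: 60.7
clock: 21.43
position: [0.3963, 0.255, 0.1207]
tool_rot: [-3.14, -0.005, 2.756]
wrist_force: [0.3, -0.5, -3.8]
finger_gap: 0.0294
grip_force: 59.9
t 21.9 pos [0.3964 0.255  0.1197] shift now-axes [-7.83 -3.84  0.28] turn [ 0.01 -0.04 -0.  ] then-axes [-7.83 -3.84  0.32] gap 0.029 gf 60.1 F [-0.3 -0.1 -4. ] rot [ 3.14  -0.005 -3.054] q [ 0.57 -0.11 -0.23  1.45  0.    0.48]
```

```bash
python3 -m handwheel '[[[-0.4,-0.8,0,0,0,0,1],[-0.8,-0.8,0,0,0,0,1],[-0.8,-0.8,0,0,0,0,1],[-0.8,-0.8,0,0,0,0,1],[-0.8,-0.64,0,0,0,0,1]]]' >/dev/null
python3 -m handwheel '[[[-0.8,0,0,0,0,0,1],[-0.8,0,0,0,0,0,1],[-0.8,0,0,0,0,0,1],[-0.8,0,0,0,0,0,1],[-0.8,0,0,0,0,0,1]]]' >/dev/null
python3 -m handwheel '[[[-0.23,0,0,0,0,0,1],[0,0,0,0,0,0,1],[0,0,0,0,0,0,1]]]' >/dev/null
python3 - <<'E'
from h import *
go([.6418,.161,.11],3.2297)
s=snap('wrist','w6.png'); W=cloud(s); np.save('w6.npy',W)
s2=snap('scene')
a=cv2.resize(ortho(s,.56,.76,.06,.26,.022),(400,400)); b=cv2.resize(ortho(s2,.56,.76,.06,.26,.022),(400,400))
cv2.imwrite('pics/w6s.png',np.vstack([np.hstack([a,b])]))
E
```

```text
t 22.9 pos [0.6396 0.1597 0.1176] shift now-axes [-0.08  0.04  0.25] turn [ 0.01 -0.06 -0.04] then-axes [-0.08  0.04  0.25] gap 0.029 gf 60.8 F [-0.5  0.2 -3.9] rot [ 3.14  -0.007 -3.059] q [0.24 0.34 0.26 1.49 0.   0.16]
```

View pics/w6s.png

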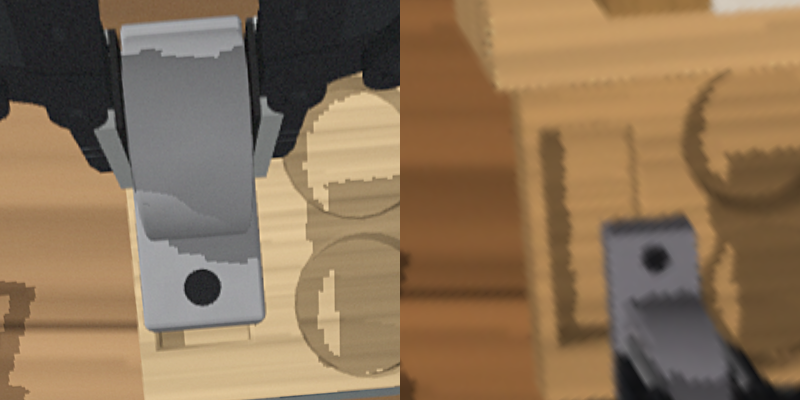

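The wrist view puts the pocket's near edge at (203,347); the scene view shows its corners at (158,345) and (232,125) in the right panel. Averaged, the pocket centre is about (0.641, 0.162). Lowering.

```bash
python3 -m handwheel '[[[-0.09,0.06,0.5,0,-0.05,-0.04,1],[0,0,0.6,0,0,0,1],[0,0,0.6,0,0,0,1],[0,0,0.5,0,0,0,1],[0,0,0,0,0,0,1]]]'
python3 - <<'E'
from h import *
go([.6421,.1617,.0323],3.2297)
E
python3 -m handwheel '[[[0,0,0.2,0,0,0,1],[0,0,0.15,0,0,0,1],[0,0,0,0,0,0,1]]]'
python3 -m handwheel '[[[0,0,0.15,0,0,0,1],[0,0,0.1,0,0,0,1],[0,0,0,0,0,0,1]]]'
```

```text
clock: 23.45
position: [0.6401, 0.1615, 0.0489]
tool_rot: [3.141, -0.004, -3.054]
wrist_force: [-1.2, -0.5, -3.6]
finger_gap: 0.0291
grip_force: 60.8
t 23.4 pos [0.6401 0.1615 0.0489] shift now-axes [-0.07  0.    0.55] turn [ 0.   -0.03 -0.  ] then-axes [-0.07  0.    0.55] gap 0.029 gf 60.8 F [-1.2 -0.5 -3.6] rot [ 3.141 -0.004 -3.054] q [0.25 0.36 0.14 1.36 0.   0.16]
clock: 23.7
position: [0.6426, 0.1619, 0.0417]
tool_rot: [3.14, 0.001, -3.054]
wrist_force: [0.1, -0.4, -3.6]
finger_gap: 0.0289
grip_force: 60.8
clock: 23.95
position: [0.6426, 0.1619, 0.0335]
tool_rot: [3.14, 0.001, -3.054]
wrist_force: [-0.7, -0.4, -4.0]
finger_gap: 0.0294
grip_force: 60.8
```

```bash
python3 -m handwheel '[[[0,0,0.05,0,0,0,1],[0,0,0,0,0,0,1],[0,0,0,0,0,0,0.5],[0,0,0,0,0,0,0.3],[0,0,0,0,0,0,0.3]]]'
python3 -m handwheel '[[[0,0,-0.5,0,0,0,0.3],[0,0,-0.8,0,0,0,0.3],[0,0,-0.8,0,0,0,0.3],[0,0,-0.8,0,0,0,0.3],[0,0,-0.8,0,0,0,0]]]'
python3 - <<'E'
from h import *
s=snap('wrist'); W=cloud(s); hsv=cv2.cvtColor(s['pixels'],cv2.COLOR_RGB2HSV)
b=(abs(W[...,0]-.64)<.08)&(abs(W[...,1]-.162)<.05)&(hsv[...,1]<60)
for lo,hi in((.016,.028),(.055,.075)):
    m=b&(W[...,2]>lo)&(W[...,2]<hi); print(lo,m.sum(),rectof(W[m]),np.median(W[m][:,2]), W[m][:,2].max())
# castings
s=snap('top','top4.png'); W=cloud(s); hsv=cv2.cvtColor(s['pixels'],cv2.COLOR_RGB2HSV)
m=(W[...,2]>.048)&(W[...,2]<.07)&(hsv[...,1]<70)&(W[...,1]<-.15)&(W[...,0]<.65)&(W[...,1]>-.6)
n,l,st,c=cv2.connectedComponentsWithStats(m.astype(np.uint8))
for i in range(1,n):
    if st[i,4]>40: print(st[i],rectof(W[l==i]))
go([.3511,-.268,.2],3.2)
E
```

```text
clock: 24.37
position: [0.6431, 0.162, 0.0331]
tool_rot: [3.14, 0.002, -3.054]
wrist_force: [-0.3, 0.1, 0.3]
finger_gap: 0.0595
grip_force: 0.0
clock: 24.78
position: [0.6426, 0.1617, 0.145]
tool_rot: [3.14, 0.002, -3.054]
wrist_force: [0.3, 1.1, 0.1]
finger_gap: 0.0702
grip_force: 0.0
0.016 2305 (array([622.1, 157.7]), array([143.1,  55.9]), 15.2) 0.020812864852601254 0.027351621864431575
0.055 1808 (array([641.4, 163.1]), array([41.1, 29.9]), 4.6) 0.06252272432145627 0.06620462461951537
[471 174  13  12  93] (array([ 556.2, -421. ]), array([34.7, 34.2]), 87.1)
[426 198  13  12  95] (array([ 485.6, -278.9]), array([34.3, 34.3]), 63.1)
[470 217  13  11  91] (array([ 426.7, -403.7]), array([32.8, 30. ]), 87.8)
[428 244  12  11  94] (array([ 350.8, -270.5]), array([32.6, 28.9]), 88.8)
[549 324  22  76 365] (array([  36.8, -588.8]), array([195.9,  20.2]), 0.4)
t 24.9 pos [0.6444 0.1622 0.1488] shift now-axes [ 10.98 -13.42  -1.83] turn [0.02 0.07 0.24] then-axes [ 10.6  -13.74  -1.71] gap 0.083 gf 0.0 F [-0.1  0.2  0.5] rot [ 3.139  0.008 -3.054] q [0.25 0.34 0.32 1.54 0.   0.16]
```

The block is seated: housing top at about 66 mm, upright, yaw 4.6°. Now pulley 1.

```bash
python3 -m handwheel '[[[0.6,-0.8,-0.3,0,0.06,0,0],[0.8,-1,0,0,0,0,0],[0.8,-1,0,0,0,0,0],[0.8,-1,0,0,0,0,0],[0.8,-1,0,0,0,0,0]]]' >/dev/null
python3 -m handwheel '[[[0.8,-1,0,0,0,0,0],[0.8,-1,0,0,0,0,0],[0.8,-1,0,0,0,0,0],[0.8,-1,0,0,0,0,0],[0.8,-1,0,0,0,0,0]]]' >/dev/null
python3 -m handwheel '[[[0.8,-1,0,0,0,0,0],[0.8,-1,0,0,0,0,0],[0.8,-0.8,0,0,0,0,0],[0.6,-0.4,0,0,0,0,0],[0.4,-0.4,0,0,0,0,0]]]' >/dev/null
python3 -m handwheel '[[[0,0,0,0,0,0,0],[0,0,0,0,0,0,0]]]' >/dev/null
cat >> h.py <<'E'
def near(x,y,lo,hi,rad=.06,name='wrist',fn=None):
    s=snap(name,fn); W=cloud(s); hsv=cv2.cvtColor(s['pixels'],cv2.COLOR_RGB2HSV)
    m=(np.hypot(W[...,0]-x,W[...,1]-y)<rad)&(W[...,2]>lo)&(W[...,2]<hi)&(hsv[...,1]<70)
    n,l,st,c=cv2.connectedComponentsWithStats(m.astype(np.uint8)); i=1+st[1:,4].argmax()
    print(name,st[i,4],rectof(W[l==i]),'circ',np.round(cv2.minEnclosingCircle((W[l==i][:,:2]*1000).astype(np.float32)),1) if 0 else '')
E
python3 - <<'E'
from h import *
go([.351,-.269,.15],3.2297)
near(.351,-.269,.048,.07,fn='w7.png'); near(.351,-.269,.012,.03)
E
```

```text
t 26.3 pos [ 0.3428 -0.2685  0.1538] shift now-axes [-0.27 -0.04  0.12] turn [ 0.01 -0.05 -0.02] then-axes [-0.27 -0.04  0.13] gap 0.086 gf 0.0 F [-0.1  0.3  0.5] rot [ 3.14  -0.006 -3.056] q [-0.66 -0.2  -0.25  1.53 -0.   -0.75]
wrist 1268 (array([ 350.2, -269.8]), array([33.4, 32.7]), 1.3) circ 
wrist 2147 (array([ 350.1, -269.9]), array([64.9, 64.5]), 3.8) circ
```

```bash
python3 -m handwheel '[[[-0.25,-0.04,0.6,0,0,0,0],[0,0,0.9,0,0,0,0],[0,0,0.9,0,0,0,0],[0,0,0.9,0,0,0,0],[0,0,0.83,0,0,0,0]]]' >/dev/null
python3 -m handwheel '[[[0,0,0,0,0,0,0],[0,0,0,0,0,0,0.5],[0,0,0,0,0,0,1],[0,0,0,0,0,0,1],[0,0,0,0,0,0,1]]]' 50
python3 -m handwheel '[[[0,0,0,0,0,0,1],[0,0,0,0,0,0,1],[0,0,0,0,0,0,1],[0,0,0,0,0,0,1]]]'
python3 -m handwheel '[[[0,0,-0.4,0,0,0,1],[0,0,-0.7,0,0,0,1],[0,0,-0.7,0,0,0,1],[0,0,-0.7,0,0,0,1],[0,0,-0.7,0,0,0,1]]]'
python3 - <<'E'
from h import *
go([.688,.081,.13],3.2297)
E
```

```text
clock: 27.23
position: [0.3509, -0.2691, 0.0316]
tool_rot: [-3.141, -0.004, -3.054]
wrist_force: [-0.2, -0.4, 0.8]
finger_gap: 0.0386
grip_force: 0.0
clock: 27.57
position: [0.3509, -0.2693, 0.0317]
tool_rot: [-3.141, -0.004, -3.054]
wrist_force: [0.9, 0.9, 7.2]
finger_gap: 0.0329
grip_force: 49.3
clock: 27.98
position: [0.3503, -0.2685, 0.1277]
tool_rot: [3.14, -0.006, -3.054]
wrist_force: [0.5, -0.3, -1.8]
finger_gap: 0.0329
grip_force: 50.2
t 28.0 pos [ 0.3503 -0.2685  0.1277] shift now-axes [-12.23  10.62  -0.14] turn [ 0.01 -0.05 -0.  ] then-axes [-12.24  10.61  -0.08] gap 0.033 gf 50.2 F [ 0.5 -0.3 -1.8] rot [ 3.14  -0.006 -3.054] q [-0.65 -0.18 -0.28  1.48 -0.   -0.74]
```

```bash
python3 -m handwheel '[[[-0.5,0.4,0,0,0,0,1],[-0.9,0.8,0,0,0,0,1],[-0.9,0.8,0,0,0,0,1],[-0.9,0.8,0,0,0,0,1],[-0.9,0.8,0,0,0,0,1]]]' >/dev/null
python3 -m handwheel '[[[-0.9,0.8,0,0,0,0,1],[-0.9,0.8,0,0,0,0,1],[-0.9,0.8,0,0,0,0,1],[-0.9,0.8,0,0,0,0,1],[-0.9,0.8,0,0,0,0,1]]]' >/dev/null
python3 -m handwheel '[[[-0.9,0.8,0,0,0,0,1],[-0.9,0.8,0,0,0,0,1],[-0.9,0.8,0,0,0,0,1],[-0.8,0.6,0,0,0,0,1],[-0.1,0,0,0,0,0,1]]]' >/dev/null
python3 -m handwheel '[[[0,0,0,0,0,0,1],[0,0,0,0,0,0,1]]]' >/dev/null
python3 - <<'E'
from h import *
go([.688,.0813,.07],3.2297)
s=snap('wrist'); s2=snap('scene')
a=cv2.resize(ortho(s,.56,.76,-.02,.18,.022),(400,400)); b=cv2.resize(ortho(s2,.56,.76,-.02,.18,.022),(400,400))
cv2.imwrite('pics/w8s.png',np.hstack([a,b]))
E
```

```text
t 29.4 pos [0.6869 0.0799 0.124 ] shift now-axes [-0.05  0.04  1.8 ] turn [ 0.01 -0.06 -0.  ] then-axes [-0.04  0.04  1.8 ] gap 0.033 gf 50.4 F [-0.5 -0.4 -2.7] rot [ 3.141 -0.007 -3.054] q [0.12 0.43 0.38 1.53 0.   0.03]
```

View pics/w8s.png

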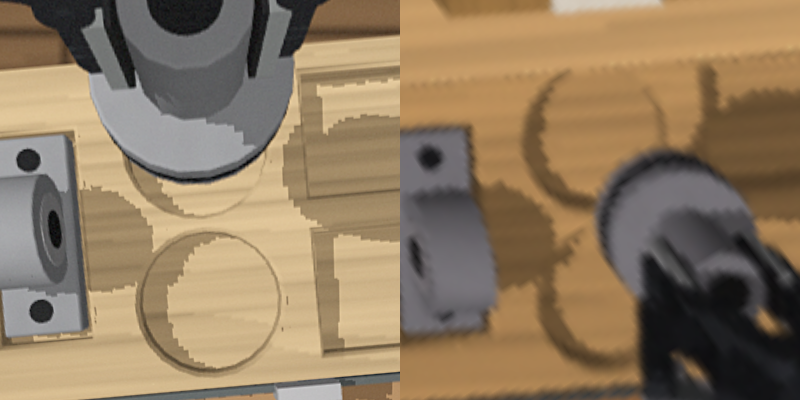

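The wrist view shows the near round pocket centred at (208,303), i.e. (0.608, 0.0745) with the wrist bias removed, just as the tray fit predicts. The block sits flush on the left. Lowering the pulley into the far round pocket.

```bash
python3 -m handwheel '[[[-0.05,0.05,0.5,0,0.05,0,1],[0,0,0.6,0,0,0,1],[0,0,0.5,0,0,0,1],[0,0,0.5,0,0,0,1],[0,0,0,0,0,0,1]]]'
python3 - <<'E'
from h import *
go([.688,.0813,.0397],3.2297)
E
python3 -m handwheel '[[[0,0,0.25,0,0,0,1],[0,0,0.2,0,0,0,1],[0,0,0,0,0,0,1]]]'
python3 -m handwheel '[[[0,0,0.1,0,0,0,1],[0,0,0.1,0,0,0,1],[0,0,0,0,0,0,1]]]'
```

```text
clock: 29.92
position: [0.6857, 0.0809, 0.0568]
tool_rot: [3.14, -0.018, -3.055]
wrist_force: [-0.5, -0.7, -4.3]
finger_gap: 0.0324
grip_force: 50.5
t 29.9 pos [0.6857 0.0809 0.0568] shift now-axes [-0.09  0.    0.57] turn [ 0.01 -0.15 -0.01] then-axes [-0.08  0.01  0.57] gap 0.032 gf 50.5 F [-0.5 -0.7 -4.3] rot [ 3.14  -0.018 -3.055] q [0.12 0.44 0.27 1.42 0.   0.03]
clock: 30.17
position: [0.6874, 0.0815, 0.0468]
tool_rot: [3.14, -0.013, -3.054]
wrist_force: [-0.0, 1.3, -3.8]
finger_gap: 0.0327
grip_force: 50.5
clock: 30.42
position: [0.6877, 0.0818, 0.0413]
tool_rot: [3.14, -0.012, -3.054]
wrist_force: [-0.1, -0.2, -4.0]
finger_gap: 0.0325
grip_force: 50.5
```

```bash
python3 -m handwheel '[[[0,0,0.05,0,-0.1,0,1],[0,0,0,0,0,0,1],[0,0,0,0,0,0,0.5],[0,0,0,0,0,0,0.3],[0,0,0,0,0,0,0.3]]]'
python3 -m handwheel '[[[0,0,-0.5,0,0,0,0.3],[0,0,-0.8,0,0,0,0.3],[0,0,-0.8,0,0,0,0.3],[0,0,-0.8,0,0,0,0.3],[0,0,-0.6,0,0,0,0]]]'
python3 - <<'E'
from h import *
near(.688,.081,.055,.075)
s=viewer.snapshot('wrist')
near(.4267,-.4013,.048,.07,name='top')
near(.5562,-.4185,.048,.07,name='top')
go([.4267,-.4013,.15],3.2297)
E
```

```text
clock: 30.83
position: [0.6881, 0.0819, 0.0409]
tool_rot: [3.14, 0.001, -3.054]
wrist_force: [0.7, -0.1, -0.3]
finger_gap: 0.0597
grip_force: 0.0
clock: 31.25
position: [0.6882, 0.0817, 0.1479]
tool_rot: [3.14, 0.002, -3.054]
wrist_force: [-0.3, -0.0, 0.9]
finger_gap: 0.0704
grip_force: 0.0
wrist 1456 (array([687.4,  83.4]), array([33., 33.]), 5.0) circ 
top 94 (array([ 427., -405.]), array([32.3, 30.3]), 87.9) circ 
top 95 (array([ 556.8, -421.5]), array([33.9, 33.9]), 83.3) circ 
t 31.4 pos [0.6881 0.0817 0.1456] shift now-axes [ 10.09 -15.28  -0.18] turn [ 0.01  0.01 -0.  ] then-axes [ 10.1  -15.27  -0.15] gap 0.086 gf 0.0 F [ 0.4  0.1 -0.4] rot [ 3.140e+00  1.000e-03 -3.054e+00] q [0.12 0.43 0.42 1.56 0.   0.03]
```

```bash
python3 -m handwheel '[[[0.4,-0.6,0,0,0,0,0],[0.65,-1,0,0,0,0,0],[0.65,-1,0,0,0,0,0],[0.65,-1,0,0,0,0,0],[0.65,-1,0,0,0,0,0]]]' >/dev/null
python3 -m handwheel '[[[0.65,-1,0,0,0,0,0],[0.65,-1,0,0,0,0,0],[0.65,-1,0,0,0,0,0],[0.65,-1,0,0,0,0,0],[0.65,-1,0,0,0,0,0]]]' >/dev/null
python3 -m handwheel '[[[0.65,-1,0,0,0,0,0],[0.65,-1,0,0,0,0,0],[0.65,-1,0,0,0,0,0],[0.65,-1,0,0,0,0,0],[0.6,-0.7,0,0,0,0,0]]]' >/dev/null
python3 -m handwheel '[[[0,0,0,0,0,0,0],[0,0,0,0,0,0,0]]]' >/dev/null
python3 - <<'E'
from h import *
go([.427,-.403,.032],3.2297)
near(.427,-.403,.048,.07); near(.427,-.403,.012,.03)
E
```

```text
t 32.9 pos [ 0.4416 -0.3712  0.1431] shift now-axes [ 0.57 -1.02  3.7 ] turn [ 0.02 -0.01 -0.03] then-axes [ 0.58 -1.01  3.7 ] gap 0.085 gf 0.0 F [ 0.   0.8 -0.3] rot [ 3.139e+00 -2.000e-03 -3.057e+00] q [-0.7   0.14  0.06  1.5   0.   -0.78]
wrist 1464 (array([ 427.6, -403.4]), array([33.1, 33. ]), 3.9) circ 
wrist 2481 (array([ 427.7, -403.5]), array([64.9, 64.9]), 58.0) circ
```

```bash
python3 -m handwheel '[[[0.28,-0.53,0,0,0,0,0],[0.27,-0.53,0.4,0,0,0,0],[0,0,0.8,0,0,0,0],[0,0,0.9,0,0,0,0],[0,0,0.9,0,0,0,0]]]' >/dev/null
python3 -m handwheel '[[[0,0,0.7,0,0,0,0],[0,0,0,0,0,0,0],[0,0,0,0,0,0,0.5],[0,0,0,0,0,0,1],[0,0,0,0,0,0,1]]]' 50
python3 -m handwheel '[[[0,0,0,0,0,0,1],[0,0,0,0,0,0,1],[0,0,0,0,0,0,1],[0,0,0,0,0,0,1],[0,0,0,0,0,0,1]]]'
python3 -m handwheel '[[[0,0,-0.4,0,0,0,1],[0,0,-0.7,0,0,0,1],[0,0,-0.7,0,0,0,1],[0,0,-0.7,0,0,0,1],[0,0,-0.7,0,0,0,1]]]'
python3 - <<'E'
from h import *
go([.6084,.0743,.13],3.2297)
E
```

```text
clock: 33.8
position: [0.4303, -0.4038, 0.0355]
tool_rot: [-3.141, 0.002, -3.053]
wrist_force: [0.4, -0.2, 0.7]
finger_gap: 0.0516
grip_force: 0.0
clock: 34.22
position: [0.43, -0.4041, 0.0353]
tool_rot: [-3.141, 0.002, -3.054]
wrist_force: [0.5, 0.2, 6.1]
finger_gap: 0.0326
grip_force: 49.3
clock: 34.63
position: [0.4288, -0.4033, 0.1309]
tool_rot: [3.14, -0.001, -3.054]
wrist_force: [0.2, -0.3, -4.7]
finger_gap: 0.0325
grip_force: 50.7
t 34.6 pos [ 0.4288 -0.4033  0.1309] shift now-axes [-7.35 15.34  0.05] turn [ 0.02 -0.01 -0.01] then-axes [-7.36 15.33  0.03] gap 0.033 gf 50.7 F [ 0.2 -0.3 -4.7] rot [ 3.140e+00 -1.000e-03 -3.054e+00] q [-0.76  0.17  0.07  1.48  0.   -0.84]
```

```bash
python3 -m handwheel '[[[-0.3,0.6,0,0,0,0,1],[-0.47,0.96,0,0,0,0,1],[-0.47,0.96,0,0,0,0,1],[-0.47,0.96,0,0,0,0,1],[-0.47,0.96,0,0,0,0,1]]]' >/dev/null
python3 -m handwheel '[[[-0.47,0.96,0,0,0,0,1],[-0.47,0.96,0,0,0,0,1],[-0.47,0.96,0,0,0,0,1],[-0.47,0.96,0,0,0,0,1],[-0.47,0.96,0,0,0,0,1]]]' >/dev/null
python3 -m handwheel '[[[-0.47,0.96,0,0,0,0,1],[-0.47,0.96,0,0,0,0,1],[-0.47,0.96,0,0,0,0,1],[-0.47,0.96,0,0,0,0,1],[-0.47,0.96,0,0,0,0,1]]]' >/dev/null
python3 -m handwheel '[[[-0.47,0.96,0,0,0,0,1],[-0.1,0.35,0,0,0,0,1],[0,0,0,0,0,0,1],[0,0,0,0,0,0,1]]]' >/dev/null
python3 - <<'E'
from h import *
go([.6107,.0745,.0433],3.2297)
E
```

```text
t 36.2 pos [0.6112 0.075  0.1301] shift now-axes [ 0.01 -0.02  2.89] turn [ 0.01 -0.01  0.01] then-axes [ 0.02 -0.01  2.89] gap 0.032 gf 51.1 F [-0.4 -1.1 -4.8] rot [ 3.141e+00 -1.000e-03 -3.053e+00] q [0.12 0.23 0.14 1.48 0.   0.03]
```

```bash
python3 -m handwheel '[[[0,0,0.5,0,0,0,1],[0,0,0.6,0,0,0,1],[0,0,0.6,0,0,0,1],[0,0,0.5,0,0,0,1],[0,0,0,0,0,0,1]]]'
python3 -m handwheel '[[[0,0,0.25,0,0,0,1],[0,0,0.2,0,0,0,1],[0,0,0,0,0,0,1]]]'
python3 -m handwheel '[[[0,0,0.1,0,0,0,1],[0,0,0.1,0,0,0,1],[0,0,0,0,0,0,1]]]'
```

```text
clock: 36.63
position: [0.6094, 0.073, 0.0609]
tool_rot: [3.141, -0.005, -3.056]
wrist_force: [-0.5, -0.5, -5.2]
finger_gap: 0.0324
grip_force: 51.0
clock: 36.88
position: [0.6113, 0.0743, 0.0502]
tool_rot: [3.14, -0.001, -3.055]
wrist_force: [-0.7, 0.9, -4.7]
finger_gap: 0.0324
grip_force: 51.2
clock: 37.13
position: [0.6114, 0.0748, 0.0444]
tool_rot: [3.14, -0.0, -3.054]
wrist_force: [-1.2, 0.6, -4.4]
finger_gap: 0.0324
grip_force: 51.2
```

Release, then look at the flanges (position and yaw).

```bash
python3 -m handwheel '[[[0,0,0.04,0,0,0,1],[0,0,0,0,0,0,1],[0,0,0,0,0,0,0.5],[0,0,0,0,0,0,0.3],[0,0,0,0,0,0,0.3]]]'
python3 -m handwheel '[[[0,0,-0.5,0,0,0,0.3],[0,0,-0.8,0,0,0,0.3],[0,0,-0.8,0,0,0,0.3],[0,0,-0.8,0,0,0,0.3],[0,0,-0.6,0,0,0,0]]]'
python3 - <<'E'
from h import *
near(.608,.075,.055,.075)
for c in((.4856,-.2764),(.5568,-.419)):
    near(*c,.048,.07,name='top'); near(*c,.008,.022,name='top')
go([.4856,-.2764,.15],3.2297)
E
```

```text
clock: 37.55
position: [0.612, 0.0749, 0.0442]
tool_rot: [3.14, 0.001, -3.054]
wrist_force: [-0.5, 0.2, 0.1]
finger_gap: 0.0597
grip_force: 0.0
clock: 37.97
position: [0.6121, 0.0747, 0.1512]
tool_rot: [3.14, 0.002, -3.054]
wrist_force: [0.4, -0.8, -0.1]
finger_gap: 0.0703
grip_force: 0.0
wrist 1435 (array([609.1,  75.6]), array([33.4, 33. ]), 6.6) circ 
top 88 (array([ 497.2, -320. ]), array([31.5, 33.8]), 81.9) circ 
top 140 (array([ 497. , -313.1]), array([55.6, 39.9]), 6.3) circ 
top 91 (array([ 556.2, -421.3]), array([34.1, 33.7]), 1.7) circ 
top 167 (array([ 556.4, -421.6]), array([56. , 57.2]), 76.2) circ 
t 38.2 pos [0.6115 0.0747 0.1479] shift now-axes [  5.2  -11.29  -0.08] turn [ 0.01 -0.   -0.  ] then-axes [  5.21 -11.29  -0.07] gap 0.086 gf 0.0 F [-0.6  0.1 -0.3] rot [ 3.140e+00 -1.000e-03 -3.054e+00] q [0.12 0.23 0.18 1.52 0.   0.03]
```

Flange 1 has been knocked aside, to about (0.497, -0.318). Going to its new place.

```bash
python3 -m handwheel '[[[0.3,-0.7,0,0,0,0,0],[0.37,-1,0,0,0,0,0],[0.37,-1,0,0,0,0,0],[0.37,-1,0,0,0,0,0],[0.37,-1,0,0,0,0,0]]]' >/dev/null
python3 -m handwheel '[[[0.37,-1,0,0,0,0,0],[0.37,-1,0,0,0,0,0],[0.37,-1,0,0,0,0,0],[0.37,-1,0,0,0,0,0],[0.37,-1,0,0,0,0,0]]]' >/dev/null
python3 -m handwheel '[[[0.37,-1,0,0,0,0,0],[0.37,-1,0,0,0,0,0],[0.37,-1,0,0,0,0,0],[0,0,0,0,0,0,0],[0,0,0,0,0,0,0]]]' >/dev/null
python3 - <<'E'
from h import *
near(.497,-.318,.048,.07,fn='w9.png'); near(.497,-.318,.008,.022)
go([.497,-.318,.028],3.2297)
E
```

```text
wrist 1541 (array([ 497.8, -320.5]), array([35.2, 34.6]), 3.2) circ 
wrist 1773 (array([ 497.6, -320.9]), array([55.8, 55.6]), 6.1) circ 
t 39.6 pos [ 0.503  -0.3168  0.1469] shift now-axes [ 0.2  -0.03  3.96] turn [ 0.02 -0.01 -0.01] then-axes [ 0.2  -0.02  3.96] gap 0.085 gf 0.0 F [0.7 0.5 0. ] rot [ 3.139e+00 -1.000e-03 -3.054e+00] q [-0.56  0.18  0.12  1.51  0.   -0.65]
```

```bash
python3 -m handwheel '[[[0.18,-0.13,0.4,0,0,0,0],[0,0,0.9,0,0,0,0],[0,0,0.9,0,0,0,0],[0,0,0.9,0,0,0,0],[0,0,0.86,0,0,0,0]]]' >/dev/null
python3 -m handwheel '[[[0,0,0,0,0,0,0],[0,0,0,0,0,0,0],[0,0,0,0,0,0,0.5],[0,0,0,0,0,0,1],[0,0,0,0,0,0,1]]]' 50
python3 -m handwheel '[[[0,0,0,0,0,0,1],[0,0,0,0,0,0,1],[0,0,0,0,0,0,1],[0,0,0,0,0,0,1],[0,0,0,0,0,0,1]]]'
python3 -m handwheel '[[[0,0,-0.4,0,0,0,1],[0,0,-0.7,0,0,0,1],[0,0,-0.7,0,0,0,1],[0,0,-0.7,0,0,0,1],[0,0,-0.7,0,0,0,1]]]'
python3 - <<'E'
from h import *
go([.6956,-.0044,.13],3.2297)
E
```

```text
clock: 40.4
position: [0.4992, -0.3219, 0.0311]
tool_rot: [-3.141, 0.002, -3.054]
wrist_force: [0.4, 0.1, -0.1]
finger_gap: 0.0514
grip_force: 0.0
clock: 40.82
position: [0.4989, -0.3218, 0.0307]
tool_rot: [3.141, 0.002, -3.054]
wrist_force: [0.3, 1.7, 6.1]
finger_gap: 0.0347
grip_force: 49.9
clock: 41.23
position: [0.498, -0.3216, 0.1268]
tool_rot: [3.14, -0.0, -3.054]
wrist_force: [-0.0, -0.2, -2.9]
finger_gap: 0.0347
grip_force: 50.2
t 41.2 pos [ 0.498  -0.3216  0.1268] shift now-axes [-7.49  9.96 -0.09] turn [ 0.01 -0.   -0.  ] then-axes [-7.49  9.95 -0.11] gap 0.035 gf 50.2 F [-0.  -0.2 -2.9] rot [ 3.14  -0.    -3.054] q [-0.57  0.18  0.07  1.47  0.   -0.66]
```

```bash
python3 -m handwheel '[[[-0.4,0.6,0,0,0,0,1],[-0.7,0.9,0,0,0,0,1],[-0.7,0.9,0,0,0,0,1],[-0.7,0.9,0,0,0,0,1],[-0.7,0.9,0,0,0,0,1]]]' >/dev/null
python3 -m handwheel '[[[-0.7,0.9,0,0,0,0,1],[-0.7,0.9,0,0,0,0,1],[-0.7,0.9,0,0,0,0,1],[-0.7,0.9,0,0,0,0,1],[-0.7,0.9,0,0,0,0,1]]]' >/dev/null
python3 -m handwheel '[[[-0.7,0.9,0,0,0,0,1],[-0.13,0.36,0,0,0,0,1],[0,0,0,0,0,0,1],[0,0,0,0,0,0,1]]]' >/dev/null
python3 - <<'E'
from h import *
go([.6968,-.0043,.0387],3.2297)
s=snap('wrist')
cv2.imwrite('pics/w10s.png',cv2.resize(ortho(s,.56,.76,-.1,.1,.022),(400,400)))
E
```

```text
t 42.4 pos [ 0.6968 -0.0039  0.1255] shift now-axes [-0.   -0.02  2.89] turn [ 0.01 -0.01  0.01] then-axes [ 0.   -0.01  2.89] gap 0.034 gf 50.3 F [-0.3  0.7 -2.1] rot [ 3.141e+00 -1.000e-03 -3.053e+00] q [-0.01  0.44  0.39  1.53  0.   -0.09]
```

View pics/w10s.png

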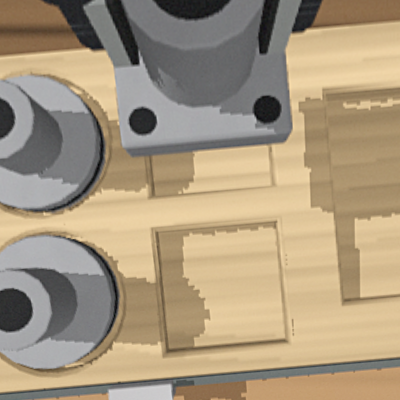

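The pulleys are seated. The near square pocket is centred at (221,286), within 1 mm of the fit, and the far one's front edge, mid (211,191), agrees too. Lowering.

```bash
python3 -m handwheel '[[[0,0,0.5,0,0,0,1],[0,0,0.6,0,0,0,1],[0,0,0.6,0,0,0,1],[0,0,0.5,0,0,0,1],[0,0,0,0,0,0,1]]]'
python3 -m handwheel '[[[0,0,0.25,0,0,0,1],[0,0,0.2,0,0,0,1],[0,0,0,0,0,0,1]]]'
python3 -m handwheel '[[[0,0,0.1,0,0,0,1],[0,0,0.1,0,0,0,1],[0,0,0,0,0,0,1]]]'
```

```text
clock: 42.87
position: [0.6948, -0.0058, 0.0562]
tool_rot: [3.14, -0.005, -3.056]
wrist_force: [-1.1, -0.1, -3.4]
finger_gap: 0.0352
grip_force: 50.3
clock: 43.12
position: [0.6968, -0.0046, 0.0456]
tool_rot: [3.14, -0.001, -3.055]
wrist_force: [-0.9, 0.0, -2.5]
finger_gap: 0.0346
grip_force: 50.3
clock: 43.37
position: [0.697, -0.0041, 0.0397]
tool_rot: [3.14, -0.0, -3.054]
wrist_force: [-0.1, 0.0, -2.2]
finger_gap: 0.0344
grip_force: 50.3
```

```bash
python3 -m handwheel '[[[0,0,0.03,0,0,0,1],[0,0,0,0,0,0,1],[0,0,0,0,0,0,0.5],[0,0,0,0,0,0,0.35],[0,0,0,0,0,0,0.35]]]'
python3 -m handwheel '[[[0,0,-0.5,0,0,0,0.35],[0,0,-0.8,0,0,0,0.35],[0,0,-0.8,0,0,0,0.35],[0,0,-0.8,0,0,0,0.3],[0,0,-0.6,0,0,0,0]]]'
python3 - <<'E'
from h import *
near(.696,-.004,.055,.075)
near(.556,-.419,.048,.07,name='top'); near(.556,-.419,.008,.022,name='top')
go([.556,-.419,.15],3.2297)
E
```

```text
clock: 43.78
position: [0.6974, -0.0041, 0.0397]
tool_rot: [3.14, 0.001, -3.054]
wrist_force: [-1.1, 0.4, -0.4]
finger_gap: 0.0551
grip_force: 0.0
clock: 44.2
position: [0.6975, -0.0042, 0.1468]
tool_rot: [3.14, 0.002, -3.054]
wrist_force: [0.4, 0.3, 0.2]
finger_gap: 0.0704
grip_force: 0.0
wrist 1647 (array([695.9,  -3. ]), array([34.8, 35.1]), 12.3) circ 
top 93 (array([ 556.9, -421.4]), array([34.1, 34.4]), 42.9) circ 
top 166 (array([ 557. , -421.6]), array([57.2, 56.6]), 75.8) circ 
t 44.4 pos [ 0.6981 -0.0042  0.1463] shift now-axes [  5.93 -13.36  -0.16] turn [ 0.01  0.03 -0.  ] then-axes [  5.93 -13.35  -0.12] gap 0.086 gf 0.0 F [ 0.7  0.9 -0.1] rot [ 3.141  0.004 -3.054] q [-0.01  0.44  0.43  1.57  0.   -0.09]
```

```bash
python3 -m handwheel '[[[0.3,-0.6,0,0,0,0,0],[0.45,-1,0,0,0,0,0],[0.45,-1,0,0,0,0,0],[0.45,-1,0,0,0,0,0],[0.45,-1,0,0,0,0,0]]]' >/dev/null
python3 -m handwheel '[[[0.45,-1,0,0,0,0,0],[0.45,-1,0,0,0,0,0],[0.45,-1,0,0,0,0,0],[0.45,-1,0,0,0,0,0],[0.45,-1,0,0,0,0,0]]]' >/dev/null
python3 -m handwheel '[[[0.45,-1,0,0,0,0,0],[0.45,-1,0,0,0,0,0],[0.45,-1,0,0,0,0,0],[0.2,-0.7,0,0,0,0,0],[0,0,0,0,0,0,0]]]' >/dev/null
python3 -m handwheel '[[[0,0,0,0,0,0.95,0],[0,0,0,0,0,0.95,0],[0,0,0,0,0,0.9,0],[0,0,0,0,0,0,0],[0,0,0,0,0,0,0]]]' >/dev/null
python3 - <<'E'
from h import *
near(.556,-.419,.048,.07); near(.556,-.419,.008,.022)
go([.556,-.420,.031],2.894)
E
```

```text
wrist 1564 (array([ 556.7, -421. ]), array([34.4, 34.9]), 74.9) circ 
wrist 1790 (array([ 557.3, -421. ]), array([56. , 56.6]), 75.2) circ 
t 46.1 pos [ 0.5557 -0.4167  0.1431] shift now-axes [-0.04 -0.11  3.74] turn [ 0.01 -0.01  0.02] then-axes [-0.04 -0.1   3.74] gap 0.085 gf 0.0 F [-0.3 -0.7  0.3] rot [ 3.140e+00 -1.000e-03  2.897e+00] q [-0.64  0.43  0.42  1.56  0.   -0.4 ]
```

```bash
python3 -m handwheel '[[[-0.09,-0.16,0.4,0,0,0,0],[0,0,0.8,0,0,0,0],[0,0,0.9,0,0,0,0],[0,0,0.9,0,0,0,0],[0,0,0.74,0,0,0,0]]]' >/dev/null
python3 -m handwheel '[[[0,0,0,0,0,0,0],[0,0,0,0,0,0,0],[0,0,0,0,0,0,0.5],[0,0,0,0,0,0,1],[0,0,0,0,0,0,1]]]' 50
python3 -m handwheel '[[[0,0,0,0,0,0,1],[0,0,0,0,0,0,1],[0,0,0,0,0,0,1],[0,0,0,0,0,0,1],[0,0,0,0,0,0,1]]]'
python3 -m handwheel '[[[0,0,-0.4,0,0,0,1],[0,0,-0.7,0,0,0,1],[0,0,-0.7,0,0,0,1],[0,0,-0.7,0,0,0,1],[0,0,-0.7,0,0,0,1]]]'
python3 -m handwheel '[[[0,0,0,0,0,-0.9,1],[0,0,0,0,0,-0.9,1],[0,0,0,0,0,-0.9,1],[0,0,0,0,0,0,1]]]' >/dev/null
python3 - <<'E'
from h import *
go([.616,-.0115,.13],3.2297)
E
```

```text
clock: 46.95
position: [0.5579, -0.423, 0.0334]
tool_rot: [3.142, 0.002, 2.894]
wrist_force: [0.6, 0.1, 0.2]
finger_gap: 0.0515
grip_force: 0.0
clock: 47.37
position: [0.5577, -0.4227, 0.0329]
tool_rot: [3.141, 0.001, 2.893]
wrist_force: [-0.2, 1.1, 5.9]
finger_gap: 0.0347
grip_force: 49.7
clock: 47.78
position: [0.5568, -0.4223, 0.1286]
tool_rot: [3.14, -0.001, 2.893]
wrist_force: [0.9, -1.3, -3.4]
finger_gap: 0.0344
grip_force: 50.5
t 48.1 pos [ 0.5569 -0.4224  0.1277] shift now-axes [-3.06 13.5  -0.06] turn [ 0.01 -0.   -0.06] then-axes [-3.17 13.47 -0.08] gap 0.034 gf 50.6 F [ 0.7  0.6 -2.4] rot [ 3.140e+00 -1.000e-03 -3.061e+00] q [-0.65  0.44  0.41  1.54  0.   -0.73]
```

```bash
python3 -m handwheel '[[[-0.15,0.6,0,0,0,-0.06,1],[-0.23,0.95,0,0,0,0,1],[-0.23,0.95,0,0,0,0,1],[-0.23,0.95,0,0,0,0,1],[-0.23,0.95,0,0,0,0,1]]]' >/dev/null
python3 -m handwheel '[[[-0.23,0.95,0,0,0,0,1],[-0.23,0.95,0,0,0,0,1],[-0.23,0.95,0,0,0,0,1],[-0.23,0.95,0,0,0,0,1],[-0.23,0.95,0,0,0,0,1]]]' >/dev/null
python3 -m handwheel '[[[-0.23,0.95,0,0,0,0,1],[-0.23,0.95,0,0,0,0,1],[-0.23,0.95,0,0,0,0,1],[-0.23,0.95,0,0,0,0,1],[-0.06,0.5,0,0,0,0,1]]]' >/dev/null
python3 -m handwheel '[[[0,0,0,0,0,0,1],[0,0,0,0,0,0,1]]]' >/dev/null
python3 - <<'E'
from h import *
go([.6164,-.0117,.041],3.2297)
E
```

```text
t 49.5 pos [ 0.6194 -0.012   0.1279] shift now-axes [0.1  0.02 2.9 ] turn [ 0.01 -0.01 -0.05] then-axes [0.1  0.02 2.9 ] gap 0.035 gf 50.8 F [ 0.3 -0.5 -3.7] rot [ 3.141e+00 -1.000e-03 -3.059e+00] q [-0.02  0.24  0.15  1.48  0.   -0.1 ]
```

```bash
python3 -m handwheel '[[[0.1,0.02,0.5,0,0,-0.05,1],[0,0,0.6,0,0,0,1],[0,0,0.6,0,0,0,1],[0,0,0.5,0,0,0,1],[0,0,0,0,0,0,1]]]'
python3 -m handwheel '[[[0,0,0.25,0,0,0,1],[0,0,0.2,0,0,0,1],[0,0,0,0,0,0,1]]]'
python3 -m handwheel '[[[0,0,0.1,0,0,0,1],[0,0,0.1,0,0,0,1],[0,0,0,0,0,0,1]]]'
```

```text
clock: 49.95
position: [0.6145, -0.0135, 0.0584]
tool_rot: [3.14, -0.005, -3.056]
wrist_force: [-1.1, -0.1, -3.3]
finger_gap: 0.0347
grip_force: 50.9
clock: 50.2
position: [0.6163, -0.0125, 0.0479]
tool_rot: [3.14, -0.001, -3.054]
wrist_force: [-0.4, -0.8, -3.2]
finger_gap: 0.0344
grip_force: 50.9
clock: 50.45
position: [0.6164, -0.012, 0.0422]
tool_rot: [3.14, -0.0, -3.053]
wrist_force: [-0.5, 0.1, -3.2]
finger_gap: 0.035
grip_force: 50.9
```

Release, retreat up and back toward the robot, then a final check.

```bash
python3 -m handwheel '[[[0,0,0.03,0,0,0,1],[0,0,0,0,0,0,1],[0,0,0,0,0,0,0.5],[0,0,0,0,0,0,0.35],[0,0,0,0,0,0,0.35]]]'
python3 -m handwheel '[[[0,0,-0.5,0,0,0,0.35],[0,0,-0.8,0,0,0,0.35],[0,0,-0.8,0,0,0,0.35],[0,0,-0.8,0,0,0,0.3],[0,0,-0.8,0,0,0,0]]]' >/dev/null
python3 -m handwheel '[[[0.3,-0.5,-0.7,0,0,0,0],[0.6,-0.9,-0.5,0,0,0,0],[0.6,-0.9,-0.2,0,0,0,0],[0.6,-0.9,0,0,0,0,0],[0.6,-0.9,0,0,0,0,0]]]' >/dev/null
python3 -m handwheel '[[[0.6,-0.9,0,0,0,0,0],[0.6,-0.9,0,0,0,0,0],[0.6,-0.9,0,0,0,0,0],[0,0,0,0,0,0,0],[0,0,0,0,0,0,0]]]' >/dev/null
python3 - <<'E'
from h import *
s=snap('top','final.png'); W=cloud(s); hsv=cv2.cvtColor(s['pixels'],cv2.COLOR_RGB2HSV)
m=(W[...,2]>.055)&(W[...,2]<.075)&(hsv[...,1]<70)&(abs(W[...,1]-.04)<.2)&(W[...,0]>.57)&(W[...,0]<.73)
n,l,st,c=cv2.connectedComponentsWithStats(m.astype(np.uint8))
for i in range(1,n):
    if st[i,4]>30: print(rectof(W[l==i]),np.percentile(W[l==i][:,2],[10,50,90]).round(4))
cv2.imwrite('pics/finalc.png',cv2.resize(s['pixels'][90:290,140:480,::-1],None,fx=2.3,fy=2.3))
print(r.sense()['position'])
E
```

```text
clock: 50.87
position: [0.6169, -0.012, 0.0421]
tool_rot: [3.14, 0.001, -3.053]
wrist_force: [-0.0, 0.1, -0.3]
finger_gap: 0.0555
grip_force: 0.0
(array([695.6,  -4.8]), array([33.7, 34.3]), 58.9) [0.0628 0.067  0.0701]
(array([687. ,  82.2]), array([31.7, 31.8]), 41.1) [0.0614 0.0666 0.0703]
(array([641. , 161.1]), array([40.1, 30.5]), 6.0) [0.0566 0.0623 0.0666]
(array([615., -11.]), array([33.6, 34.7]), 88.2) [0.0637 0.0671 0.0703]
(array([608.5,  73.9]), array([32.5, 32. ]), 16.8) [0.0626 0.0676 0.0698]
[ 0.50004464 -0.2278148   0.19468373]
```

View pics/finalc.png

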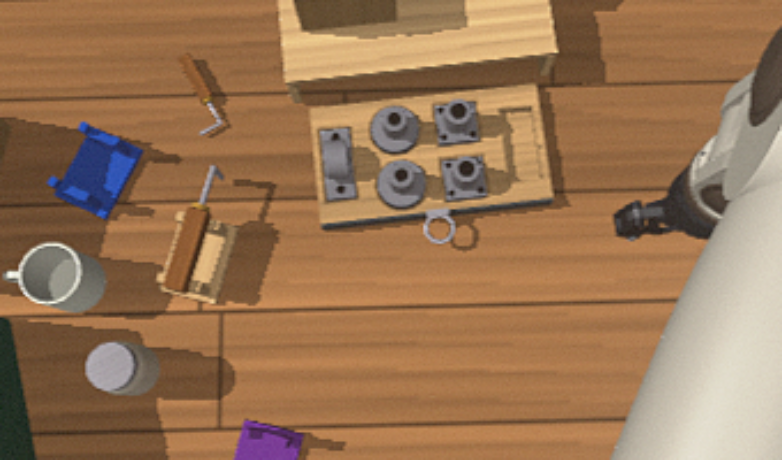

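All five castings are seated, with tops at about 67 mm. The tray is out, the hook at (188,250) is in its rest, and the jar (115,367) and mug (60,278) have not moved. Handing in.

```bash
python3 -c "
from plant import r
print(r.job_done())"
```

```text
the job is handed in; nothing more can be done
None
```

The job is handed in: I drew the tray out to its stop with the hook, laid the hook back in its rest, and set all five castings I could see (no second bearing block) upright in matching pockets. The jar and mug were not touched, and the hand-in gave no verdict back.

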